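# Set the honing jig from the low side and load the scraper

## Task

Get the honing jig ready: swing its yellow crank to turn the dial back anticlockwise until the white pointer is a good two centimetres short of the red tab, then bring it up clockwise to stand against the tab without running past it, so that the slack is left taken up. Then lift the orange-handled scraper out of its wooden block and slide it, blade edge first, fully down into the jig's slanted slot, and let go. Do not shift the red tab, and leave the pointer where you set it and everything else where it is.

Things in the scene. Friction and masses are not known exactly. Their poses are not given: they have to be found in the camera images.
- panel: blue top of the fixed honing jig: slab 200 (x) x 350 (y) x 50 mm on a grey base 180 x 350 mm, sloping 25 degrees to face up and towards the robot. Origin on its upper face, 115 mm above the bench; face z = 0, x -95 to 105, y -175 to 175 mm. x up the slope, y left, z out of the face. Dial centre (0, 80, 0), slot mouth (0, -100, 0) mm. Clockwise: as seen looking onto the face
- dial_center (a point): dial axis on the panel's face, at panel (0, 80, 0) mm, with the panel's axes. The black disc is 132 mm across, its top 9 mm above the face; white pointer on it, brass dogs to 17 mm above the face
- dial (a joint): turn of the black disc with the white pointer, rad, grows clockwise; 0 = pointer straight up the slope (panel +x). Range -1.1 to 1.1. Friction 0.2 Nm keeps it where it is left. It starts clockwise of (past) the red tab
- crank (a joint): turn of the crank arm relative to the disc, rad, grows clockwise: 0 to 0.35 of free slack (friction 0.06 Nm) between two brass dogs on the disc. At 0 the arm is on one dog and drives the disc back anticlockwise, at 0.35 it is on the other and drives the disc clockwise. Above 0.30 counts as slack taken up
- crank_grip (a point): point on the axis of the yellow crank post, 45 mm above the panel's face. Post: along panel z, 18 mm diameter, from 18 to 68 mm above the face, 55 mm from the dial axis, on an aluminium arm 14 mm wide. With t = dial + crank - 0.175 it stands at panel (-55 cos t, 80 + 55 sin t) mm
- pointer_tip (a point): outer end of the white pointer, 84 mm from the dial axis, 10 mm above the face; x points outward along the pointer
- mark_tip (a point): inner end of the red tab (8 mm wide, 16 mm long radially, 8 mm high on the face), 87 mm from the dial axis. Its x points outward from the dial axis, its y anticlockwise: a pointer tip at positive y in this frame is short of the tab, at negative y past it. The tab turns about the dial axis if pushed: do not touch it
- slot_mouth (a point): centre of the slot's mouth in the panel's face, with the panel's axes. The slot runs along panel y, 110 mm long, 7 mm wide, and goes 42 mm straight down (panel -z), leaning 25 degrees from vertical. Steel lips along both sides flare to about 18 mm wide at 10 mm above the face
- slot_floor (a point): centre of the slot's floor, 42 mm below the mouth, with the panel's axes
- scraper: orange-handled bench scraper to load, 0.15 to 0.31 kg: steel blade 100 long (x) x 4 (y) x 75 mm high, edge down, handle bar 110 x 18 x 28 mm along its top from 70 to 98 mm. Origin: centre of the blade's lower edge; z up the blade. The same both ways round. Starts upright in a block, edge 15 mm above the bench; lifted 30 mm it is free
- scraper_grip (a point): centre of the orange handle bar, 84 mm above the blade's edge
- rack_a: fixed wooden parking block of the orange scraper, 140 (x) x 60 (y) x 45 mm, with a slot along x 110 x 6 mm, 30 mm deep. Origin: centre of its underside
- rack_b: the like fixed block of the blue scraper
- scraper_b: blue-handled scraper, same sizes, in the other block: leave it
- bottle: amber glass bottle, 66 mm across, 190 mm high, origin under its centre: leave it
- crock: closed white ceramic crock, 112 mm across, 135 mm high, origin under its centre: leave it
- funnel: green funnel standing mouth down, 100 mm across, 110 mm high, origin under its centre: leave it
- can: metal can, 60 mm across, 130 mm high, origin under its centre: leave it
- driver: red plastic-handled torque driver, 190 mm long, 30 mm high, lying on the bench: leave it
There are look-alikes about, which are no part of the job. Leave any black or green look-alike of the scraper alone.

How it is judged:
By the outcome, as a careful person would: the job done as asked, in the order asked, and still so for the second after the job is handed in, with the robot touching nothing.
It also fails if it takes over 72 s, if anything falls off the work surface, if the arm or the gripper's body presses on something with over 40 N, if the wrist force passes 120 N, or if a joint passes its speed limit or range.

## Robot

A 6-joint arm with a two-finger parallel gripper is mounted at the origin on the work surface. World frame = base frame: x ahead of the robot, y to its left, z up, the work surface at z = 0. Lengths are in m, angles in rad, forces in N, time in s.
With the tool pointing down it reaches from about 0.425 to 0.95 m from the base axis. Payload 3.5 kg.
Tool frame: the origin (TCP) lies at the very end of the fingers, on their centre line; the grasp point (between the pads) lies 19 mm behind it; z points along the fingers, y is the line along which they close (so a half turn about z gives the same grasp; the last joint's range is limited). The gripper opens to 85 mm and grips with 20 to 120 N. Pads are 22 mm wide; open, the fingers measure 114 mm over their backs; the gripper's body (76 mm by 85 mm) begins 54 mm behind the grasp point. The pads swing forward as they close: fully open they stand 13 mm farther back than shut.
Start: joints at [-1.438, 0.286, 1.577, -0, 1.279, -0.15], TCP at [0.188, -0.648, 0.231] pointing down, gripper open.
Joint ranges: [-2.77, 2.77], [-0.9, 2.22], [0.21, 2.48], [-1.53, 4.67], [0.24, 2.81], [-2.84, 2.84]. Speed limits (rad/s): [2.79, 2.79, 3.14, 3.14, 3.14, 3.14].

## Interface

Orientations are given as a unit quaternion [x, y, z, w].
In Python, from plant import ctrl, optics, sign_off gives the robot as it stands.
- The arm moves only by the shell command python3 -m creep 'ROWS' [FORCE]. ROWS is JSON, a list of rows, each an object of numbers: "x", "y", "z": the shift along the tool's x, y, z in mm; "rx", "ry", "rz": the turn, a rotation vector about the tool's x, y, z in degrees; "grip": the opening, from 0 (shut) to 1 (fully open). In form: [{"x": .., "y": .., "z": .., "rx": .., "ry": .., "rz": .., "grip": ..}, ...]. A call has exactly 10 rows; each row shifts and turns the commanded pose from where the row before left it, along the tool's axes as they then stand; what a row does not reach is not made up. A row lasts 1/12 s, in which the tool goes at most 41.7 mm and 7.16 degrees, less where a joint would pass 70% of its speed; a pose out of reach is approached as far as the arm can. A call with a gripper value outside its range is refused whole. The fingers move at their own pace and stop on an object; FORCE is the grip in N (left out, the last holds). Time passes only in rows, so rows that do not move let the fingers close, or fill a call up. It gives the time, the measured TCP pose, the force, the opening and the grip force at its end, in the units of the state.
- ctrl.get_state(): the state, without advancing time (a new reading comes with each control period).
- optics.read_camera(name): name is "side" or "top"; returns a dict with "color" (400x640x3 uint8, blue, green, red), "K" (3x3 intrinsics, pixels), "D" ([k1, k2, p1, p2, k3] as OpenCV has them; the pictures are not rectified), "R" (3x3) and "t" (3): a world point X has camera coordinates R X + t. Camera axes: x right, y down, z forward; pixel columns grow to the right and rows downward; lengths in m; the calibration is good to about 2 mm. A picture is of the moment at which its call begins. There is no depth.
- sign_off(): hands the job in; it is judged then, once.
The state is a dict: "time": time; "qpos": joint angles; "dq": joint speeds; "joint_efforts": joint torques, N m; "eef_pos": TCP position; "tcp_rot": TCP orientation; "contact_force": force on the tool from outside, world axes, zero at the start; "wrist_torque": the same for the moment, N m; "opening": opening from 0.0 (shut) to 1.0 (fully open); "finger_force": force on a finger pad.
Only numpy, scipy, OpenCV 4.12 (cv2) and the standard library are available. Lean on these libraries where they do the work, as an engineer would, in place of code of your own. Each camera call takes 0.05 s, during which the arm holds its last target. There are 200 camera calls.

## Working session

There is one attempt and no reset: what is moved stays moved. The work goes in short steps, Python scripts to look and compute and a shell command to move; the robot and the scene stay as the last step left them, time stands still between calls to the robot, and variables do not carry over. Pictures are saved under pics/ and viewed, at most 10 in all, crops included, and the job is handed in when it is done.

```bash
ls; mkdir -p pics; python3 - <<'E'
from plant import ctrl, optics
import cv2,numpy as np
for n in("top","side"):
    d=optics.read_camera(n); cv2.imwrite(f"pics/{n}0.png",d["color"]); np.savez(f"pics/{n}0.npz",**d)
    print(n,d["K"].tolist(),d["D"],(-d["R"].T@d["t"]).tolist(),d["R"].round(3).tolist())
print(ctrl.get_state())
E
```

```text
pics
top [[400.5321406729416, 0.0, 322.38072359204773], [0.0, 400.5321406729416, 194.86734653279072], [0.0, 0.0, 1.0]] [-0.07200239  0.          0.          0.          0.        ] [0.3453448641137759, -0.07517777142558493, 1.4956514950886963] [[0.014, -1.0, 0.014], [-0.994, -0.015, -0.111], [0.111, -0.012, -0.994]]
side [[462.37880760374173, 0.0, 315.0201056614174], [0.0, 462.37880760374173, 192.1230116948477], [0.0, 0.0, 1.0]] [-0.04083219  0.          0.          0.          0.        ] [0.34396261945270906, -1.3977002686704598, 1.2637807472129547] [[0.988, -0.152, -0.024], [-0.116, -0.636, -0.763], [0.1, 0.757, -0.646]]
{'time': 0.1, 'qpos': array([-1.43799916e+00,  2.87112871e-01,  1.57803829e+00, -1.83344847e-06,
        1.27859680e+00, -1.50002108e-01]), 'dq': array([ 0.00055269, -0.00375514, -0.00164039,  0.00092849,  0.00221346,
        0.00024704]), 'joint_efforts': array([ 4.07994648e-04, -4.07298338e+01, -2.93699992e+01, -1.92056441e-04,
        3.39662416e-03,  2.65537693e-06]), 'eef_pos': array([ 0.18830207, -0.64758253,  0.23005747]), 'tcp_rot': array([ 9.90019104e-01,  1.40929104e-01,  8.39282950e-06, -1.07762265e-03]), 'contact_force': array([-0.23742886, -0.31868843, -0.13901352]), 'wrist_torque': array([-0.00914711,  0.00737404, -0.05811664]), 'finger_force': 0.0, 'opening': 1.0057843669863837}
```

View pics/top0.png

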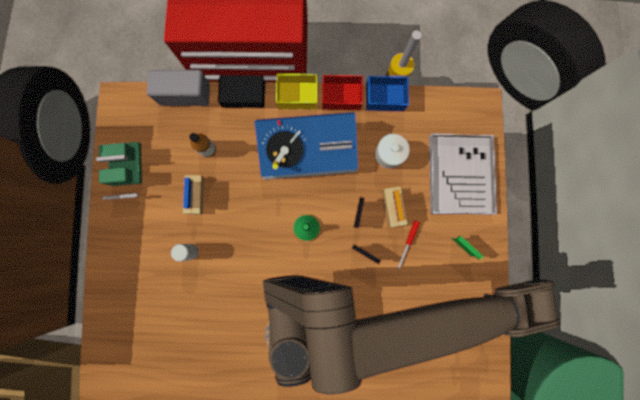

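View pics/side0.png

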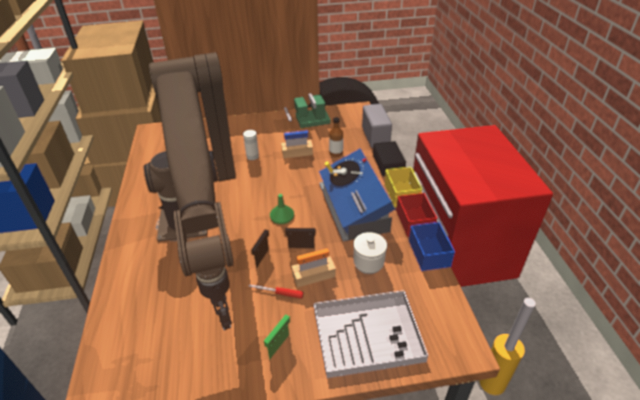

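Top view: the orange scraper is in its block at (397,206), and in the side view at (313,256). Things that could be taken for it are the blue scraper (187,193), the black look-alikes (359,212) and (366,254), the green one (468,247) and the red driver (410,236). The panel is at (307,146), with the yellow post near (280,160), the pointer near (297,135) and the red tab near (280,124). I choose the orange handle in the wooden block and check it in a crop.

```bash
cat > h.py <<'E'
import cv2,numpy as np
from plant import ctrl,optics
def cam(n,f=None):
    d=dict(np.load(f)) if f else optics.read_camera(n)
    return d
def ray(d,px):
    u=cv2.undistortPoints(np.array([[px]],float),d["K"],d["D"])[0,0]
    v=d["R"].T@np.array([u[0],u[1],1.]); return -d["R"].T@d["t"],v/np.linalg.norm(v)
def onz(d,px,z):
    c,v=ray(d,px); return c+v*(z-c[2])/v[2]
def onplane(d,px,p,n):
    c,v=ray(d,px); return c+v*((p-c)@n)/(v@n)
def tri(d1,p1,d2,p2):
    c1,v1=ray(d1,p1);c2,v2=ray(d2,p2)
    s=np.linalg.lstsq(np.c_[v1,-v2],c2-c1,rcond=None)[0]
    a,b=c1+v1*s[0],c2+v2*s[1]; return (a+b)/2,np.linalg.norm(a-b)
def proj(d,X):
    return cv2.projectPoints(np.atleast_2d(X).astype(float),cv2.Rodrigues(d["R"])[0],d["t"],d["K"],d["D"])[0][:,0]
def mask(d,lo,hi,box):
    h=cv2.cvtColor(d["color"],cv2.COLOR_BGR2HSV); m=cv2.inRange(h,np.array(lo),np.array(hi))
    o=np.zeros_like(m);x0,y0,x1,y1=box;o[y0:y1,x0:x1]=m[y0:y1,x0:x1];return o
def blob(m):
    c=max(cv2.findContours(m,cv2.RETR_EXTERNAL,cv2.CHAIN_APPROX_NONE)[0],key=cv2.contourArea)
    M=cv2.moments(m,True) 
    return np.array([M["m10"],M["m01"]])/M["m00"],cv2.minAreaRect(c),int(M["m00"])
E
python3 - <<'E'
from h import *
T=cam(0,"pics/top0.npz");S=cam(0,"pics/side0.npz")
for n,d,b in(("T",T,(245,105,370,185)),("S",S,(310,140,400,240))):
    m=mask(d,(100,120,50),(125,255,255),b); print(n,"blue",blob(m)[1:],cv2.boxPoints(blob(m)[1]).round(1).tolist())
    c=max(cv2.findContours(m,0,2)[0],key=cv2.contourArea); print(cv2.approxPolyDP(cv2.convexHull(c),2.5,True)[:,0].tolist())
for n,d,b in(("T",T,(380,180,412,230)),("S",S,(290,240,335,275))):
    m=mask(d,(5,170,150),(20,255,255),b); print(n,"orange",blob(m))
def cr(d,b,s): return cv2.resize(d["color"][b[1]:b[3],b[0]:b[2]],None,fx=s,fy=s,interpolation=cv2.INTER_CUBIC)
a=cr(T,(250,105,365,185),5);b=cr(S,(315,150,395,240),3.4)
c=np.hstack([cr(T,(370,180,420,235),3),cr(S,(285,240,345,290),3)[:150]]) if 0 else None
im=np.zeros((600,800,3),np.uint8); im[:400,:575]=a; 
e=cr(S,(315,145,395,230),2.8); im[:e.shape[0],575:575+e.shape[1]]=e
for x,q in((0,cr(T,(375,180,425,230),4)),(220,cr(S,(285,240,345,290),4))): im[400:400+q.shape[0],x:x+q.shape[1]]=q
cv2.imwrite("pics/crop1.png",im)
E
```

```text
T blue (((306.6897277832031, 144.5439453125), (56.239051818847656, 99.5374526977539), 85.51539611816406), 4026) [[254.89999389648438, 120.4000015258789], [354.1000061035156, 112.5999984741211], [358.5, 168.6999969482422], [259.29998779296875, 176.5]]
[[353, 113], [356, 168], [262, 175], [256, 121]]
S blue (((353.9000244140625, 188.30003356933594), (59.479408264160156, 52.32398986816406), 63.43495178222656), 1933) [[317.20001220703125, 173.39999389648438], [364.0, 150.0], [390.6000061035156, 203.1999969482422], [343.79998779296875, 226.60000610351562]]
[[366, 162], [389, 203], [344, 226], [321, 172]]
T orange (array([398.90055249, 205.71823204]), ((398.4311218261719, 205.01312255859375), (30.031492233276367, 6.081143856048584), 79.2156982421875), 181)
S orange (array([312.18577075, 255.15019763]), ((312.4730529785156, 255.27389526367188), (8.502866744995117, 33.23847961425781), 75.0685806274414), 253)
```

View pics/crop1.png

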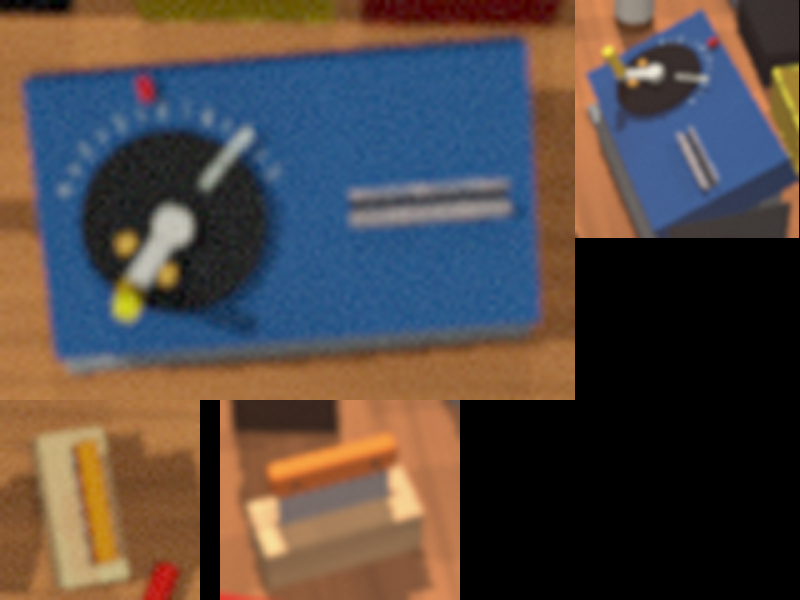

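The crop confirms the choice: the orange handle sits in the light wooden block. In the top view the disc centre is near (284.5,149), the pointer tip near (300,131), past (clockwise of) the red tab near (279,123), and the yellow post near (275.5,165). Its arm stands between the two dogs.

```bash
cat >> h.py <<'E'
from scipy.optimize import least_squares
S25,C25=np.sin(np.radians(25)),np.cos(np.radians(25))
def axes(psi):
    c,s=np.cos(psi),np.sin(psi)
    return np.array([[C25*c,C25*s,S25],[-s,c,0],[-S25*c,-S25*s,C25]]).T
E
python3 - <<'E'
from h import *
T=cam(0,"pics/top0.npz");S=cam(0,"pics/side0.npz")
zu,zl=.115+.105*S25,.115-.095*S25
for px,z in zip([(255,120.6),(355,112.6),(358,170),(262,177)],[zu,zu,zl,zl]): print(onz(T,px,z).round(4))
PT=np.array([[.105,.175,0],[.105,-.175,0],[-.095,-.175,0],[-.095,.175,0]])
# refine corners: fit lines to contour edges between rough corners
def corners(d,rough,b):
    m=mask(d,(100,120,50),(125,255,255),b); c=cv2.findContours(m,0,1)[0]; c=max(c,key=cv2.contourArea)[:,0].astype(float)
    L=[]
    for i in range(4):
        a,e=np.array(rough[i],float),np.array(rough[(i+1)%4],float); u=(e-a)/np.linalg.norm(e-a);n=np.array([-u[1],u[0]])
        q=c-a;t=q@u/np.linalg.norm(e-a); k=(abs(q@n)<2.5)&(t>.1)&(t<.9)
        vx,vy,x,y=cv2.fitLine(c[k].astype(np.float32),cv2.DIST_HUBER,0,.01,.01).ravel(); L.append(np.cross([x,y,1],[x+vx,y+vy,1]))
    o=[]
    for i in range(4):
        p=np.cross(L[i-1],L[i]);o.append(p[:2]/p[2])
    return np.array(o)
cT=corners(T,[(255,120.6),(355,112.6),(358,170),(262,177)],(245,105,370,185));print("T",cT.round(1).tolist())
# side crop: scale 2.8 off (315,145)
rs=[(315+128/2.8,145+11/2.8),(315+222/2.8,145+160/2.8),(315+80/2.8,145+233/2.8),(315+12/2.8,145+72/2.8)]
rs[1]=(389,203)
print("S rough",np.round(rs,1).tolist())
def res(p,w=0):
    X=PT@axes(p[2]).T+[p[0],p[1],.115]
    return (proj(T,X)-cT).ravel()
r=least_squares(res,[.7,0,0]);print("T fit",r.x.round(4),r.fun.round(2))
X=PT@axes(r.x[2]).T+[r.x[0],r.x[1],.115];print("pred side",proj(S,X).round(1).tolist())
# check disc, etc in T
for n,q in(("dial",[0,.08,.009]),("slot",[0,-.1,0]),("sl+",[0,-.045,0]),("sl-",[0,-.155,0])):
    Y=axes(r.x[2])@q+[r.x[0],r.x[1],.115];print(n,Y.round(4),proj(T,Y).round(1),proj(S,Y).round(1))
# orange: top of handle z .113 ; centre
print("handle T",onz(T,(398.6,205.3),.113).round(4),"tri",tri(T,(398.6,205.3),S,(312.3,255.2)))
bx=cv2.boxPoints(blob(mask(T,(5,170,150),(20,255,255),(380,180,412,230)))[1]);W=np.array([onz(T,p,.113) for p in bx]);print(W.round(4).tolist())
# disc blob
for d,b in((T,(262,125,310,175)),(S,(325,155,370,190))):
    m=mask(d,(0,0,0),(180,255,60),b); c=max(cv2.findContours(m,0,1)[0],key=cv2.contourArea);print("disc",cv2.fitEllipse(cv2.convexHull(c)))
    for nm,lo,hi in(("yel",(25,150,120),(35,255,255)),("red",(170,120,100),(180,255,255))):
        b2=(b[0]-5,b[1]-12,b[2]+5,b[3]+5)
        try: print(nm,blob(mask(d,lo,hi,b2)))
        except Exception as e: print(nm,e)
E
```

```text
[0.7481 0.1431 0.1594]
[ 0.7824 -0.2007  0.1594]
[ 0.5964 -0.2201  0.0749]
[0.5656 0.1244 0.0749]
T [[255.4, 121.2], [353.9, 113.0], [356.4, 168.1], [262.0, 175.7]]
S rough [[360.7, 148.9], [389.0, 203.0], [343.6, 228.2], [319.3, 170.7]]
T fit [ 0.6706 -0.0366  0.0992] [-1.49 -0.57  1.33 -0.49  1.42  0.27 -1.24  0.72]
pred side [[361.0, 147.2], [392.4, 200.6], [343.8, 227.0], [319.3, 170.7]]
dial [0.6589 0.0426 0.1232] [[284.4 148.8]] [[344.9 171.6]]
slot [ 0.6805 -0.1361  0.115 ] [[335.5 144.1]] [[360.1 201.4]]
sl+ [ 0.675  -0.0814  0.115 ] [[319.9 145.4]] [[355.5 192.3]]
sl- [ 0.6859 -0.1909  0.115 ] [[351.  142.9]] [[364.9 211. ]]
handle T [ 0.4676 -0.3584  0.113 ] tri (array([ 0.46710197, -0.36035591,  0.10343389]), np.float64(0.0026234483372091196))
[[0.518, -0.3378, 0.113], [0.5224, -0.3589, 0.113], [0.4194, -0.3778, 0.113], [0.4152, -0.3569, 0.113]]
disc ((284.5303649902344, 148.94195556640625), (34.84969711303711, 36.57460021972656), 117.77622985839844)
yel (array([275.0952381, 164.9047619]), ((275.0000305175781, 165.00001525878906), (4.242640495300293, 4.242640495300293), 45.0), 21)
red (array([278.8, 122.7]), ((279.0, 122.5), (3.0, 2.0), 90.0), 10)
disc ((344.40875244140625, 173.25210571289062), (20.584444046020508, 30.292984008789062), 56.10434341430664)
yel (array([326.4, 162.8]), ((326.5, 163.0), (2.0, 1.0), 90.0), 5)
red (array([363.875, 159.875]), ((364.0, 160.0), (2.0, 2.0), 90.0), 8)
```

```bash
cat >> h.py <<'E'
P0=np.array([.6706,-.0366,.115]);PSI=.0992;A=axes(PSI)
def topan(X): return A.T@(np.asarray(X)-P0)
def pan(q): return A@np.asarray(q)+P0
def pol(d,z,box):
    "panel polar coords about the dial axis (r mm, clockwise angle from up-slope) of the pixels in box"
    x0,y0,x1,y1=box; g=[(u,v) for v in range(y0,y1) for u in range(x0,x1)]
    o=[]
    for p in g:
        q=topan(onplane(d,p,P0+A[:,2]*z,A[:,2])); o.append((1e3*np.hypot(q[0],q[1]-.08),np.arctan2(-(q[1]-.08),q[0])))
    o=np.array(o); I=d["color"][y0:y1,x0:x1].reshape(-1,3).astype(float); return o[:,0],o[:,1],I
def dial(d,box):
    r,a,I=pol(d,.010,box); w=np.clip(I.min(1)-70,0,None)*(r>36)*(r<63)*(abs(a)<1.4)
    pk=a[np.argmax(w)]; w*=abs(a-pk)<.4; p=(w*a).sum()/w.sum()
    r,a,I=pol(d,.006,box); w=np.clip(I[:,2]-I[:,1]-40,0,None)*(r>82)*(r<112)*(abs(a)<1.3)
    t=(w*a).sum()/w.sum(); rt=(w*r).sum()/w.sum()
    return p,t,rt,84*np.sin(t-p)
BT,BS=(255,110,312,180),(322,143,375,190)
E
python3 - <<'E'
from h import *
T=cam(0,"pics/top0.npz");S=cam(0,"pics/side0.npz")
print(np.round(dial(T,BT),3),np.round(dial(S,BS),3))
for d,px in((T,(275.1,164.9)),(S,(326.4,162.8))):
    q=topan(onplane(d,px,P0+A[:,2]*.064,A[:,2]))*1e3;print("post",q.round(1),"r,t",np.hypot(q[0],q[1]-80),np.arctan2(q[1]-80,-q[0]))
X=tri(T,(275.1,164.9),S,(326.4,162.8));print(X,topan(X[0]))
E
```

```text
[  0.767  -0.252  95.972 -71.523] [  0.771  -0.35  103.042 -75.65 ]
post [-41.3 113.4  64. ] r,t 53.098677878276376 0.6810385590968931
post [-47.3 118.8  64. ] r,t 61.173822727210215 0.6860880467757944
(array([0.59163304, 0.06973991, 0.1572182 ]), np.float64(0.006503470187107443)) [-0.04382944  0.11363779  0.06702063]
```

```bash
cat >> h.py <<'E'
from scipy.spatial.transform import Rotation as Ro
def toolpan(t): # tool axes aligned with crank at angle t
    return A@np.array([[np.cos(t),-np.sin(t),0],[-np.sin(t),-np.cos(t),0],[0,0,-1.]]).T
def rel(X,R,s=None):
    "turn first (rotvec, deg, tool axes), then shift (mm, turned tool axes)"
    s=s or ctrl.get_state(); R0=Ro.from_quat(s["tcp_rot"]).as_matrix()
    rv=np.degrees(Ro.from_matrix(R0.T@R).as_rotvec()); sh=1e3*R.T@(np.asarray(X)-s["eef_pos"])
    print("t",round(s["time"],2),"tcp",s["eef_pos"].round(4),"turn",rv.round(2),np.linalg.norm(rv).round(1),"shift",sh.round(1),np.linalg.norm(sh).round(1),"F",s["contact_force"].round(1),"open",round(s["opening"],3))
def post(t,z): return pan([-.055*np.cos(t),.08+.055*np.sin(t),z])
E
python3 - <<'E'
from h import *
print(post(.683,.11));rel(post(.683,.11),toolpan(.683))
E
```

```text
[0.57450447 0.06911443 0.19666388]
t 0.1 tcp [ 0.1883 -0.6476  0.2301] turn [ 6.25 25.02 48.81] 55.2 shift [-116.8 -775.   222.7] 814.8 F [-0.2 -0.3 -0.1] open 1.006
```

```bash

python3 -m creep '[{"rx":0.6,"ry":2.5,"rz":4.9,"grip":0.6},{"rx":0.6,"ry":2.5,"rz":4.9,"grip":0.6},{"rx":0.6,"ry":2.5,"rz":4.9,"grip":0.6},{"rx":0.6,"ry":2.5,"rz":4.9,"grip":0.6},{"rx":0.6,"ry":2.5,"rz":4.9,"grip":0.6},{"rx":0.6,"ry":2.5,"rz":4.9,"grip":0.6},{"rx":0.6,"ry":2.5,"rz":4.9,"grip":0.6},{"rx":0.6,"ry":2.5,"rz":4.9,"grip":0.6},{"rx":0.6,"ry":2.5,"rz":4.9,"grip":0.6},{"rx":0.6,"ry":2.5,"rz":4.9,"grip":0.6}]' 30
python3 -m creep '[{"x":-5,"y":-33,"z":8,"grip":0.6},{"x":-5,"y":-33,"z":8,"grip":0.6},{"x":-5,"y":-33,"z":8,"grip":0.6},{"x":-5,"y":-33,"z":8,"grip":0.6},{"x":-5,"y":-33,"z":8,"grip":0.6},{"x":-5,"y":-33,"z":8,"grip":0.6},{"x":-5,"y":-33,"z":8,"grip":0.6},{"x":-5,"y":-33,"z":8,"grip":0.6},{"x":-5,"y":-33,"z":8,"grip":0.6},{"x":-5,"y":-33,"z":8,"grip":0.6}]'
python3 - <<'E'
from h import *
rel(post(.683,.11),toolpan(.683))
E
```

```text
t 0.1 tcp [ 0.1883 -0.6476  0.2301] turn [ 6.25 25.02 48.81] 55.2 shift [-116.8 -775.   222.7] 814.8 F [-0.2 -0.3 -0.1] open 1.006$[0]: bad value
$[0]: bad value
```

```bash

python3 -m creep '[{"x":0,"y":0,"z":0,"rx":0.6,"ry":2.5,"rz":4.9,"grip":0.6},{"x":0,"y":0,"z":0,"rx":0.6,"ry":2.5,"rz":4.9,"grip":0.6},{"x":0,"y":0,"z":0,"rx":0.6,"ry":2.5,"rz":4.9,"grip":0.6},{"x":0,"y":0,"z":0,"rx":0.6,"ry":2.5,"rz":4.9,"grip":0.6},{"x":0,"y":0,"z":0,"rx":0.6,"ry":2.5,"rz":4.9,"grip":0.6},{"x":0,"y":0,"z":0,"rx":0.6,"ry":2.5,"rz":4.9,"grip":0.6},{"x":0,"y":0,"z":0,"rx":0.6,"ry":2.5,"rz":4.9,"grip":0.6},{"x":0,"y":0,"z":0,"rx":0.6,"ry":2.5,"rz":4.9,"grip":0.6},{"x":0,"y":0,"z":0,"rx":0.6,"ry":2.5,"rz":4.9,"grip":0.6},{"x":0,"y":0,"z":0,"rx":0.6,"ry":2.5,"rz":4.9,"grip":0.6}]' 30
python3 - <<'E'
from h import *
rel(post(.683,.11),toolpan(.683))
E
```

```text
time: 0.93
eef_pos: [0.1882, -0.648, 0.2306]
tcp_rot: [0.934, -0.284, 0.201, -0.08]
contact_force: [-1.1, 0.2, 0.4]
opening: 0.598
finger_force: 0.0
t 0.93 tcp [ 0.1882 -0.648   0.2306] turn [ 0.27 -0.26 -0.35] 0.5 shift [-117.2 -775.3  223.3] 815.3 F [-1.1  0.2  0.4] open 0.598
```

```bash

python3 -m creep '[{"x":-5,"y":-33,"z":9,"rx":0,"ry":0,"rz":0,"grip":0.6},{"x":-5,"y":-33,"z":9,"rx":0,"ry":0,"rz":0,"grip":0.6},{"x":-5,"y":-33,"z":9,"rx":0,"ry":0,"rz":0,"grip":0.6},{"x":-5,"y":-33,"z":9,"rx":0,"ry":0,"rz":0,"grip":0.6},{"x":-5,"y":-33,"z":9,"rx":0,"ry":0,"rz":0,"grip":0.6},{"x":-5,"y":-33,"z":9,"rx":0,"ry":0,"rz":0,"grip":0.6},{"x":-5,"y":-33,"z":9,"rx":0,"ry":0,"rz":0,"grip":0.6},{"x":-5,"y":-33,"z":9,"rx":0,"ry":0,"rz":0,"grip":0.6},{"x":-5,"y":-33,"z":9,"rx":0,"ry":0,"rz":0,"grip":0.6},{"x":-5,"y":-33,"z":9,"rx":0,"ry":0,"rz":0,"grip":0.6}]'
python3 -m creep '[{"x":-5,"y":-33,"z":9,"rx":0,"ry":0,"rz":0,"grip":0.6},{"x":-5,"y":-33,"z":9,"rx":0,"ry":0,"rz":0,"grip":0.6},{"x":-5,"y":-33,"z":9,"rx":0,"ry":0,"rz":0,"grip":0.6},{"x":-5,"y":-33,"z":9,"rx":0,"ry":0,"rz":0,"grip":0.6},{"x":-5,"y":-33,"z":9,"rx":0,"ry":0,"rz":0,"grip":0.6},{"x":-5,"y":-33,"z":9,"rx":0,"ry":0,"rz":0,"grip":0.6},{"x":-5,"y":-33,"z":9,"rx":0,"ry":0,"rz":0,"grip":0.6},{"x":-5,"y":-33,"z":9,"rx":0,"ry":0,"rz":0,"grip":0.6},{"x":-5,"y":-33,"z":9,"rx":0,"ry":0,"rz":0,"grip":0.6},{"x":-5,"y":-33,"z":9,"rx":0,"ry":0,"rz":0,"grip":0.6}]'
python3 - <<'E'
from h import *
rel(post(.683,.11),toolpan(.683))
E
```

```text
time: 1.77
eef_pos: [0.3521, -0.3419, 0.2189]
tcp_rot: [0.935, -0.283, 0.2, -0.08]
contact_force: [-0.4, -0.7, 0.1]
opening: 0.601
finger_force: 0.0
time: 2.6
eef_pos: [0.5154, -0.0374, 0.2075]
tcp_rot: [0.935, -0.282, 0.201, -0.079]
contact_force: [0.4, -1.6, -0.2]
opening: 0.601
finger_force: 0.0
t 2.6 tcp [ 0.5154 -0.0374  0.2075] turn [ 0.33 -0.17 -0.05] 0.4 shift [ -18.  -114.5   39.2] 122.3 F [ 0.4 -1.6 -0.2] open 0.601
```

```bash

python3 -m creep '[{"x":-3,"y":-19,"z":6.5,"rx":0,"ry":0,"rz":0,"grip":0.6},{"x":-3,"y":-19,"z":6.5,"rx":0,"ry":0,"rz":0,"grip":0.6},{"x":-3,"y":-19,"z":6.5,"rx":0,"ry":0,"rz":0,"grip":0.6},{"x":-3,"y":-19,"z":6.5,"rx":0,"ry":0,"rz":0,"grip":0.6},{"x":-3,"y":-19,"z":6.5,"rx":0,"ry":0,"rz":0,"grip":0.6},{"x":-3,"y":-19,"z":6.5,"rx":0,"ry":0,"rz":0,"grip":0.6},{"x":0,"y":0,"z":10,"rx":0.3,"ry":0,"rz":0,"grip":0.6},{"x":0,"y":0,"z":10,"rx":0,"ry":0,"rz":0,"grip":0.6},{"x":0,"y":0,"z":10,"rx":0,"ry":0,"rz":0,"grip":0.6},{"x":0,"y":0,"z":0,"rx":0,"ry":0,"rz":0,"grip":0.6}]'
python3 - <<'E'
from h import *
rel(post(.683,.028),toolpan(.683))
T=cam("top");S=cam("side");a=T["color"][105:185,240:340];b=S["color"][110:210,300:400]
im=np.hstack([cv2.resize(a,(500,400),interpolation=2),cv2.resize(b,(300,400)[::1] if 0 else (300,300),interpolation=2) if 0 else cv2.resize(b,(400,400),interpolation=2)[:, :300]])
cv2.imwrite("pics/c2.png",im)
E
```

```text
time: 3.43
eef_pos: [0.5856, 0.0669, 0.1655]
tcp_rot: [0.935, -0.282, 0.199, -0.081]
contact_force: [-0.5, 0.2, -0.3]
opening: 0.596
finger_force: 0.0
t 3.43 tcp [0.5856 0.0669 0.1655] turn [ 0.23  0.1  -0.14] 0.3 shift [ 0.6 -4.7 49.2] 49.4 F [-0.5  0.2 -0.3] open 0.596
```

View pics/c2.png

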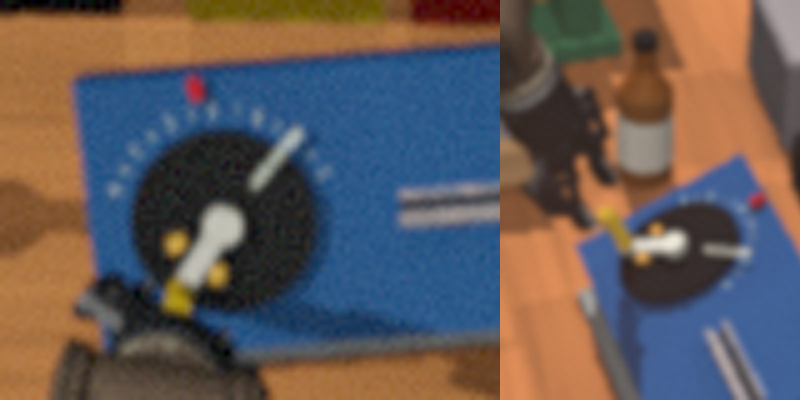

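```bash
python3 - <<'E'
from h import *
S=cam("side");T=cam("top");s=ctrl.get_state();R=Ro.from_quat(s["tcp_rot"]).as_matrix();p=s["eef_pos"]
for k in(-.03,0,.03):
    X=p+R[:,1]*k-R[:,2]*.006
    print(k,proj(S,X).round(1),(proj(S,X)-[300,110]).round(1)*4+[500,0],(proj(T,X)-[240,105])*5)
for z in(.018,.068):
    X=post(.683,z); print("post",(proj(S,X)-[300,110])*4+[500,0],(proj(T,X)-[240,105])*5)
E
```

```text
-0.03 [[328.1 154.1]] [[612.4 176.4]] [[139.1073482 285.4324124]]
0 [[325.5 159.7]] [[602.  198.8]] [[176.95876648 310.09381164]]
0.03 [[322.9 165.4]] [[591.6 221.6]] [[214.48882055 334.54481652]]
post [[629.38704894 240.93139363]] [[178.04651328 285.39810823]]
post [[609.08197612 208.5987537 ]] [[173.46538543 303.12812577]]
```

The picture shows the pointer unmoved (top, ~(299,130)). The fingers straddle the post top (side ~(327,163)), within a few mm of the prediction. I descend and grip.

```bash

python3 -m creep '[{"x":0,"y":-2.5,"z":0,"rx":0,"ry":0,"rz":0,"grip":0.6},{"x":0,"y":-2,"z":0,"rx":0,"ry":0,"rz":0,"grip":0.6},{"x":0,"y":0,"z":10,"rx":0,"ry":0,"rz":0,"grip":0.6},{"x":0,"y":0,"z":10,"rx":0,"ry":0,"rz":0,"grip":0.6},{"x":0,"y":0,"z":10,"rx":0,"ry":0,"rz":0,"grip":0.6},{"x":0,"y":0,"z":10,"rx":0,"ry":0,"rz":0,"grip":0.6},{"x":0,"y":0,"z":9,"rx":0,"ry":0,"rz":0,"grip":0.6},{"x":0,"y":0,"z":0,"rx":0,"ry":0,"rz":0,"grip":0.3},{"x":0,"y":0,"z":0,"rx":0,"ry":0,"rz":0,"grip":0.1},{"x":0,"y":0,"z":0,"rx":0,"ry":0,"rz":0,"grip":0.1}]' 25
python3 -m creep '[{"x":0,"y":0,"z":0,"rx":0,"ry":0,"rz":0,"grip":0.1},{"x":0,"y":0,"z":0,"rx":0,"ry":0,"rz":0,"grip":0.1},{"x":0,"y":0,"z":0,"rx":0,"ry":0,"rz":0,"grip":0.1},{"x":0,"y":0,"z":0,"rx":0,"ry":0,"rz":0,"grip":0.1},{"x":0,"y":0,"z":0,"rx":0,"ry":0,"rz":0,"grip":0.1},{"x":0,"y":0,"z":0,"rx":0,"ry":0,"rz":0,"grip":0.1},{"x":0,"y":0,"z":0,"rx":0,"ry":0,"rz":0,"grip":0.1},{"x":0,"y":0,"z":0,"rx":0,"ry":0,"rz":0,"grip":0.1},{"x":0,"y":0,"z":0,"rx":0,"ry":0,"rz":0,"grip":0.1},{"x":0,"y":0,"z":0,"rx":0,"ry":0,"rz":0,"grip":0.1}]'
python3 - <<'E'
from h import *
rel(post(.683,.028),toolpan(.683)); print(np.round(dial(cam("top"),BT),3))
E
```

```text
time: 4.47
eef_pos: [0.6098, 0.0733, 0.1256]
tcp_rot: [0.935, -0.282, 0.201, -0.082]
contact_force: [-0.7, -1.0, -1.5]
opening: 0.205
finger_force: 25.4
time: 5.3
eef_pos: [0.6098, 0.0733, 0.1257]
tcp_rot: [0.935, -0.282, 0.201, -0.082]
contact_force: [2.7, -0.6, -6.3]
opening: 0.206
finger_force: 25.2
t 5.3 tcp [0.6098 0.0733 0.1257] turn [ 0.06 -0.15 -0.07] 0.2 shift [-1.3  1.9  2.7] 3.5 F [ 2.7 -0.6 -6.3] open 0.206
[  0.767  -0.244  95.665 -71.185]
```

```bash

python3 -m creep '[{"x":0.1,"y":3.8,"z":0,"rx":0,"ry":0,"rz":-4,"grip":0.1},{"x":0.1,"y":3.8,"z":0,"rx":0,"ry":0,"rz":-4,"grip":0.1},{"x":0.1,"y":3.8,"z":0,"rx":0,"ry":0,"rz":-4,"grip":0.1},{"x":0.1,"y":3.8,"z":0,"rx":0,"ry":0,"rz":-4,"grip":0.1},{"x":0.1,"y":3.8,"z":0,"rx":0,"ry":0,"rz":-4,"grip":0.1},{"x":0.1,"y":3.8,"z":0,"rx":0,"ry":0,"rz":-4,"grip":0.1},{"x":0.1,"y":3.8,"z":0,"rx":0,"ry":0,"rz":-4,"grip":0.1},{"x":0.1,"y":3.8,"z":0,"rx":0,"ry":0,"rz":-4,"grip":0.1},{"x":0.1,"y":3.8,"z":0,"rx":0,"ry":0,"rz":-4,"grip":0.1},{"x":0.1,"y":3.8,"z":0,"rx":0,"ry":0,"rz":-4,"grip":0.1}]'
python3 - <<'E'
from h import *
s=ctrl.get_state();q=topan(s["eef_pos"])*1e3;print(q.round(1),np.hypot(q[0],q[1]-80),np.arctan2(q[1]-80,-q[0])); print(np.round(dial(cam("top"),BT),3))
E
```

```text
time: 6.18
eef_pos: [0.602, 0.0384, 0.1206]
tcp_rot: [0.974, 0.057, 0.217, -0.009]
contact_force: [6.4, 6.1, -7.2]
opening: 0.202
finger_force: 24.9
[-52.7  81.4  30.8] 52.751634066399234 0.026093437611210756
[  0.156  -0.244  95.589 -32.696]
```

```bash

python3 -m creep '[{"x":0.2,"y":3.8,"z":0,"rx":0,"ry":0,"rz":-4,"grip":0.1},{"x":0.2,"y":3.8,"z":0,"rx":0,"ry":0,"rz":-4,"grip":0.1},{"x":0.2,"y":3.8,"z":0,"rx":0,"ry":0,"rz":-4,"grip":0.1},{"x":0.2,"y":3.8,"z":0,"rx":0,"ry":0,"rz":-4,"grip":0.1},{"x":0.2,"y":3.8,"z":0,"rx":0,"ry":0,"rz":-4,"grip":0.1},{"x":0.2,"y":3.8,"z":0,"rx":0,"ry":0,"rz":-4,"grip":0.1},{"x":0.2,"y":3.8,"z":0,"rx":0,"ry":0,"rz":-4,"grip":0.1},{"x":0.2,"y":3.8,"z":0,"rx":0,"ry":0,"rz":-4,"grip":0.1},{"x":0.2,"y":3.8,"z":0,"rx":0,"ry":0,"rz":-4,"grip":0.1},{"x":0.2,"y":3.8,"z":0,"rx":0,"ry":0,"rz":-4,"grip":0.1}]'
python3 - <<'E'
from h import *
s=ctrl.get_state();q=topan(s["eef_pos"])*1e3;print(q.round(1),np.hypot(q[0],q[1]-80),np.arctan2(q[1]-80,-q[0])); print(np.round(dial(cam("top"),BT),3))
E
```

```text
time: 7.07
eef_pos: [0.6167, 0.006, 0.1258]
tcp_rot: [0.896, 0.387, 0.206, 0.065]
contact_force: [-0.6, 5.6, -5.2]
opening: 0.201
finger_force: 25.5
[-40.3  47.7  30.7] 51.61020197862504 -0.6762060331403466
[-0.56  -0.25  95.738 25.653]
```

```bash

python3 -m creep '[{"x":0.1,"y":-3.8,"z":0,"rx":0,"ry":0,"rz":4,"grip":0.1},{"x":0.1,"y":-3.8,"z":0,"rx":0,"ry":0,"rz":4,"grip":0.1},{"x":0.1,"y":-3.8,"z":0,"rx":0,"ry":0,"rz":4,"grip":0.1},{"x":0.1,"y":-3.8,"z":0,"rx":0,"ry":0,"rz":4,"grip":0.1},{"x":0.1,"y":-3.8,"z":0,"rx":0,"ry":0,"rz":4,"grip":0.1},{"x":0.1,"y":-2.9,"z":0,"rx":0,"ry":0,"rz":3,"grip":0.1},{"x":0.1,"y":-2.9,"z":0,"rx":0,"ry":0,"rz":3,"grip":0.1},{"x":0.1,"y":-1.9,"z":0,"rx":0,"ry":0,"rz":2,"grip":0.1},{"x":0.0,"y":-1,"z":0,"rx":0,"ry":0,"rz":1,"grip":0.1},{"x":0,"y":0,"z":0,"rx":0,"ry":0,"rz":0,"grip":0.1}]'
python3 - <<'E'
from h import *
s=ctrl.get_state();q=topan(s["eef_pos"])*1e3;print(q.round(1),np.hypot(q[0],q[1]-80),np.arctan2(q[1]-80,-q[0])); print(np.round(dial(cam("top"),BT),3))
E
```

```text
time: 7.95
eef_pos: [0.6041, 0.0277, 0.121]
tcp_rot: [0.965, 0.148, 0.216, 0.013]
contact_force: [2.2, 0.0, -6.4]
opening: 0.205
finger_force: 25.3
[-51.6  70.6  30.7] 52.49168705626204 -0.18058789256078484
[-0.42  -0.253 95.93  13.972]
```

```bash

python3 -m creep '[{"x":0,"y":-1,"z":0,"rx":0,"ry":0,"rz":1,"grip":0.1},{"x":0,"y":-1,"z":0,"rx":0,"ry":0,"rz":1,"grip":0.1},{"x":0,"y":-1,"z":0,"rx":0,"ry":0,"rz":1,"grip":0.1},{"x":0,"y":-1,"z":0,"rx":0,"ry":0,"rz":1,"grip":0.1},{"x":0,"y":-1,"z":0,"rx":0,"ry":0,"rz":1,"grip":0.1},{"x":0,"y":-1,"z":0,"rx":0,"ry":0,"rz":1,"grip":0.1},{"x":0,"y":-1,"z":0,"rx":0,"ry":0,"rz":1,"grip":0.1},{"x":0,"y":0,"z":0,"rx":0,"ry":0,"rz":0,"grip":0.1},{"x":0,"y":0,"z":0,"rx":0,"ry":0,"rz":0,"grip":0.1},{"x":0,"y":0,"z":0,"rx":0,"ry":0,"rz":0,"grip":0.1}]'
python3 - <<'E'
from h import *
s=ctrl.get_state();q=topan(s["eef_pos"])*1e3;print(q.round(1),np.hypot(q[0],q[1]-80),np.arctan2(q[1]-80,-q[0])); 
for i in range(3):
    T=cam("top");S=cam("side");print(np.round(dial(T,BT),3),np.round(dial(S,BS),3))
a=T["color"][108:168,255:315];b=S["color"][145:195,325:375]
cv2.imwrite("pics/c3.png",np.hstack([cv2.resize(a,(400,400),interpolation=2),cv2.resize(b,(400,400),interpolation=2)]))
E
```

```text
time: 8.83
eef_pos: [0.6026, 0.0342, 0.1206]
tcp_rot: [0.972, 0.089, 0.217, -0.001]
contact_force: [0.3, -1.8, -6.4]
opening: 0.204
finger_force: 25.3
[-52.6  77.2  30.7] 52.66557220032718 -0.053011088560373926
[-0.288 -0.252 95.816  2.989] [ -0.332  -0.349 103.058  -1.51 ]
[-0.287 -0.246 95.756  3.429] [ -0.331  -0.352 103.029  -1.777]
[-0.287 -0.244 95.836  3.549] [ -0.332  -0.35  103.018  -1.539]
```

View pics/c3.png

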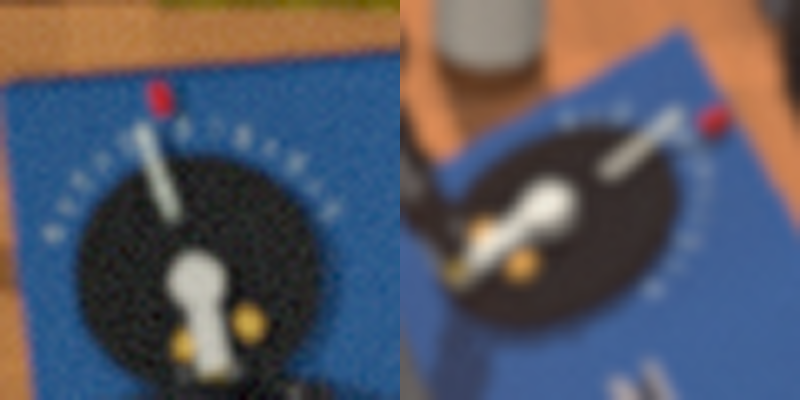

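The picture shows the pointer tip at top ≈(276.4,127) and the tab at ≈(279,122.7). The gap is about 12 mm, so the tab angle from my mask was wrong: wood pixels leaked into it. I tighten the red mask.

```bash
sed -i 's/I\[:,2\]-I\[:,1\]-40/I[:,2]-1.7*np.maximum(I[:,1],I[:,0]*.8)-15/; s/\*(r>82)\*(r<112)\*(abs(a)<1.3)/*(r>82)*(r<108)*(abs(a)<.9)/' h.py
python3 - <<'E'
from h import *
for i in range(2):
    T=cam("top");S=cam("side");print(np.round(dial(T,BT),3),np.round(dial(S,BS),3))
for d in(T,S,cam(0,"pics/top0.npz"),cam(0,"pics/side0.npz")):
    b=BT if d is T or d["t"][2]>1.4 and d is not S else BS
    m=mask(d,(172,130,90),(179,255,255),(250,100,400,170)); c,_,n=blob(m)
    q=topan(onplane(d,c,P0+A[:,2]*.007,A[:,2]))*1e3; print("red",c.round(2),n,np.hypot(q[0],q[1]-80).round(1),np.arctan2(80-q[1],q[0]).round(3))
S0=cam(0,"pics/side0.npz");T0=cam(0,"pics/top0.npz");print(dial(T0,BT),dial(S0,BS))
for d,b in((T,BT),(S,BS)):
  r,a,I=pol(d,.01,b)
  k=np.argsort(-(I[:,2]-1.7*I[:,1]))[:8]; print(np.c_[r[k],a[k],I[k]].round(2).tolist())
E
```

```text
[-0.287 -0.113 93.529 14.476] [-0.332 -0.112 90.789 18.344]
[-0.287 -0.113 93.607 14.609] [-0.331 -0.111 90.78  18.316]
red [322.81 107.66] 32 194.8 0.834
red [364.17 159.83] 6 90.4 -0.081
red [318.48 108.52] 27 182.8 0.786
red [364.17 159.83] 6 90.4 -0.081
(np.float64(0.7667208202480884), np.float64(-0.1128502322536456), np.float64(93.51287164435732), np.float64(-64.71910230337538)) (np.float64(0.7711967857297409), np.float64(-0.11170896850681399), np.float64(90.68808764295409), np.float64(-64.8973102765003))
[[95.06, -0.09, 42.0, 34.0, 174.0], [91.7, -0.1, 48.0, 38.0, 176.0], [95.71, -0.13, 54.0, 41.0, 175.0], [92.39, -0.14, 71.0, 46.0, 173.0], [99.04, -0.12, 67.0, 45.0, 168.0], [98.41, -0.09, 67.0, 48.0, 157.0], [88.35, -0.11, 73.0, 49.0, 158.0], [91.15, -0.06, 65.0, 46.0, 131.0]]
[[89.18, -0.04, 52.0, 46.0, 149.0], [91.52, -0.1, 74.0, 59.0, 165.0], [85.9, -0.07, 75.0, 58.0, 154.0], [94.72, -0.06, 70.0, 63.0, 156.0], [92.56, -0.01, 67.0, 53.0, 129.0], [88.43, -0.13, 96.0, 69.0, 155.0], [87.15, 0.02, 67.0, 52.0, 111.0], [83.69, -0.01, 79.0, 59.0, 117.0]]
```

```bash

python3 -m creep '[{"x":0,"y":-1,"z":0,"rx":0,"ry":0,"rz":1,"grip":0.1},{"x":0,"y":-1,"z":0,"rx":0,"ry":0,"rz":1,"grip":0.1},{"x":0,"y":-1,"z":0,"rx":0,"ry":0,"rz":1,"grip":0.1},{"x":0,"y":-1,"z":0,"rx":0,"ry":0,"rz":1,"grip":0.1},{"x":0,"y":-1,"z":0,"rx":0,"ry":0,"rz":1,"grip":0.1},{"x":0,"y":-1,"z":0,"rx":0,"ry":0,"rz":1,"grip":0.1},{"x":0,"y":-1,"z":0,"rx":0,"ry":0,"rz":1,"grip":0.1},{"x":0,"y":-0.5,"z":0,"rx":0,"ry":0,"rz":0.5,"grip":0.1},{"x":0,"y":0,"z":0,"rx":0,"ry":0,"rz":0,"grip":0.1},{"x":0,"y":0,"z":0,"rx":0,"ry":0,"rz":0,"grip":0.1}]'
python3 - <<'E'
from h import *
s=ctrl.get_state();q=topan(s["eef_pos"])*1e3;print(q.round(1),np.hypot(q[0],q[1]-80),np.arctan2(q[1]-80,-q[0])); 
for i in range(2):
    T=cam("top");S=cam("side");print(np.round(dial(T,BT),3),np.round(dial(S,BS),3))
# pointer line fit in panel coords (no dial centre needed): weighted points r 36..80, distance of the tab centroid from the line
for d,b in((T,BT),(S,BS)):
    x0,y0,x1,y1=b
    def pts(z):
        return np.array([topan(onplane(d,(u,v),P0+A[:,2]*z,A[:,2]))[:2]*1e3-[0,80] for v in range(y0,y1) for u in range(x0,x1)])
    I=d["color"][y0:y1,x0:x1].reshape(-1,3).astype(float);Q=pts(.01);r=np.hypot(*Q.T);a=np.arctan2(-Q[:,1],Q[:,0])
    w=np.clip(I[:,2]-60,0,None)*(r>34)*(r<80)*(abs(a+.13)<.2); ok=w>0
    w*=np.where(r>62,(I[:,2]>95),1)
    # regress y on x
    c=np.polyfit(Q[:,0],Q[:,1],1,w=np.sqrt(w)); 
    Q2=pts(.006);w2=np.clip(I[:,2]-1.7*np.maximum(I[:,1],.8*I[:,0])-15,0,None)*(abs(np.hypot(*Q2.T)-95)<14)*(abs(a)<.9)
    tb=(w2[:,None]*Q2).sum(0)/w2.sum(); th=np.arctan(c[0]); print("line",c.round(3),"tab",tb.round(1),"tab right of line mm",(np.polyval(c,tb[0])-tb[1])*np.cos(th))
a=T["color"][108:168,255:315];b=S["color"][145:195,325:375]
cv2.imwrite("pics/c4.png",np.hstack([cv2.resize(a,(400,400),interpolation=2),cv2.resize(b,(400,400),interpolation=2)]))
E
```

```text
time: 10.17
eef_pos: [0.6018, 0.0415, 0.1206]
tcp_rot: [0.976, 0.024, 0.217, -0.015]
contact_force: [-1.9, -4.2, -8.0]
opening: 0.205
finger_force: 25.3
[-52.6  84.6  30.8] 52.832972114609326 0.08643402763810042
[-0.148 -0.112 93.653  3.019] [-0.18  -0.111 90.807  5.75 ]
[-0.148 -0.112 93.772  3.066] [-0.18  -0.111 90.878  5.736]
line [0.135 0.488] tab [93.2 10.5] tab right of line mm 2.546740317204952
line [0.131 1.409] tab [90.3 10.1] tab right of line mm 3.11638742506551
```

View pics/c4.png

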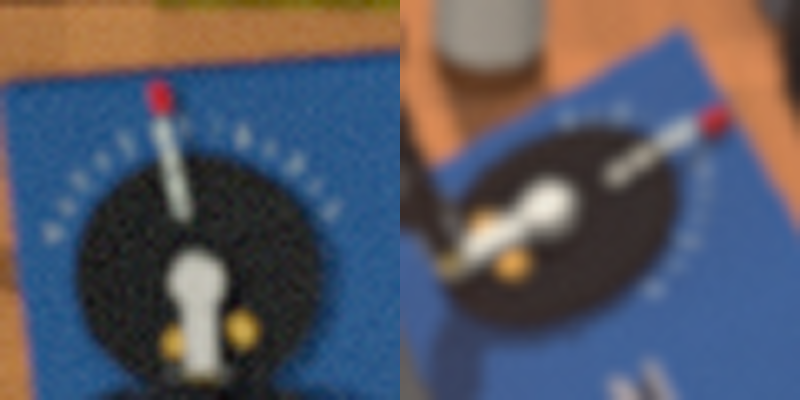

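```bash

python3 -m creep '[{"x":0,"y":-0.3,"z":0,"rx":0,"ry":0,"rz":0.3,"grip":0.1},{"x":0,"y":-0.3,"z":0,"rx":0,"ry":0,"rz":0.3,"grip":0.1},{"x":0,"y":-0.3,"z":0,"rx":0,"ry":0,"rz":0.3,"grip":0.1},{"x":0,"y":-0.3,"z":0,"rx":0,"ry":0,"rz":0.3,"grip":0.1},{"x":0,"y":-0.2,"z":0,"rx":0,"ry":0,"rz":0.2,"grip":0.1},{"x":0,"y":0,"z":0,"rx":0,"ry":0,"rz":0,"grip":0.1},{"x":0,"y":0,"z":0,"rx":0,"ry":0,"rz":0,"grip":0.1},{"x":0,"y":0,"z":0,"rx":0,"ry":0,"rz":0,"grip":0.1},{"x":0,"y":0,"z":0,"rx":0,"ry":0,"rz":0,"grip":0.1},{"x":0,"y":0,"z":0,"rx":0,"ry":0,"rz":0,"grip":0.1}]'
cat >> h.py <<'E'
def tabgap(d,b):
    "mm that the tab centre lies clockwise of the fitted pointer line"
    x0,y0,x1,y1=b
    def pts(z): return np.array([topan(onplane(d,(u,v),P0+A[:,2]*z,A[:,2]))[:2]*1e3-[0,80] for v in range(y0,y1) for u in range(x0,x1)])
    I=d["color"][y0:y1,x0:x1].reshape(-1,3).astype(float);Q=pts(.01);r=np.hypot(*Q.T);a=np.arctan2(-Q[:,1],Q[:,0])
    w=np.clip(I[:,2]-60,0,None)*(r>34)*(r<80)*(abs(a+.13)<.2)*np.where(r>62,(I[:,2]>95),1)
    c=np.polyfit(Q[:,0],Q[:,1],1,w=np.sqrt(w))
    Q2=pts(.006);w2=np.clip(I[:,2]-1.7*np.maximum(I[:,1],.8*I[:,0])-15,0,None)*(abs(np.hypot(*Q2.T)-95)<14)*(abs(a)<.9)
    tb=(w2[:,None]*Q2).sum(0)/w2.sum(); return (np.polyval(c,tb[0])-tb[1])*np.cos(np.arctan(c[0]))
E
python3 - <<'E'
from h import *
for i in range(2):
    T=cam("top");S=cam("side");print(np.round(dial(T,BT),3),np.round(dial(S,BS),3),tabgap(T,BT),tabgap(S,BS))
E
```

```text
time: 11.2
eef_pos: [0.6018, 0.0428, 0.1207]
tcp_rot: [0.976, 0.013, 0.216, -0.017]
contact_force: [-2.1, -5.1, -7.8]
opening: 0.203
finger_force: 25.4
[-0.12  -0.112 93.756  0.677] [-0.166 -0.112 90.809  4.496] 0.2682361014383159 2.07794694743661
[-0.122 -0.113 93.738  0.771] [-0.166 -0.112 90.78   4.503] 0.16151688894123462 2.1188849418862463
```

```bash

python3 -m creep '[{"x":0,"y":0,"z":0,"rx":0,"ry":0,"rz":0,"grip":0.3},{"x":0,"y":0,"z":0,"rx":0,"ry":0,"rz":0,"grip":0.5},{"x":0,"y":0,"z":0,"rx":0,"ry":0,"rz":0,"grip":0.6},{"x":0,"y":0,"z":0,"rx":0,"ry":0,"rz":0,"grip":0.6},{"x":0,"y":0,"z":-10,"rx":0,"ry":0,"rz":0,"grip":0.6},{"x":0,"y":0,"z":-15,"rx":0,"ry":0,"rz":0,"grip":0.6},{"x":0,"y":0,"z":-20,"rx":0,"ry":0,"rz":0,"grip":0.6},{"x":0,"y":0,"z":-30,"rx":0,"ry":0,"rz":0,"grip":0.6},{"x":0,"y":0,"z":-30,"rx":0,"ry":0,"rz":0,"grip":0.6},{"x":0,"y":0,"z":-20,"rx":0,"ry":0,"rz":0,"grip":0.6}]'
python3 - <<'E'
from h import *
T=cam("top");S=cam("side");print(np.round(dial(T,BT),3),np.round(dial(S,BS),3),tabgap(T,BT),tabgap(S,BS))
h,w=np.array([.4676,-.3584,.113]),0
W=np.array([[0.518,-0.3378],[0.5224,-0.3589],[0.4194,-0.3778],[0.4152,-0.3569]])
# handle yaw: from extreme points of the orange mask on a fine threshold, both views
m=mask(T,(5,150,110),(22,255,255),(380,180,412,230));p=np.argwhere(m)[:,::-1];w3=np.array([onz(T,q,.113)[:2] for q in p]);c=w3.mean(0)
v=np.linalg.svd(w3-c)[2][0];v*=np.sign(v[0]);e=(w3-c)@v;f=(w3-c)@np.array([-v[1],v[0]]);print("handle c",c,"yaw",np.arctan2(v[1],v[0]),"len",np.ptp(e),"wid",np.ptp(f))
# rack
m=mask(T,(12,40,130),(30,130,255),(378,180,415,235));b=blob(m);print(b[1],b[2],np.round([onz(T,q,.045)[:2] for q in cv2.boxPoints(b[1])],4).tolist())
yaw=np.arctan2(v[1],v[0]);R=np.array([[np.cos(yaw),np.sin(yaw),0],[np.sin(yaw),-np.cos(yaw),0],[0,0,-1.]]).T
# handle end-points in side view, triangulated handle yaw
mt=mask(T,(5,150,110),(22,255,255),(380,180,412,230));ms=mask(S,(3,150,110),(20,255,255),(285,238,340,275))
def ends(m):
    p=np.argwhere(m)[:,::-1].astype(float);c=p.mean(0);v=np.linalg.svd(p-c)[2][0];e=(p-c)@v;return c+v*(e.max()-.0),c+v*e.min(),c
et,es=ends(mt),ends(ms);print(et,es)
rel([c[0],c[1],.18],R)
E
```

```text
time: 12.23
eef_pos: [0.5494, 0.0381, 0.2384]
tcp_rot: [0.975, 0.013, 0.219, -0.017]
contact_force: [0.5, -0.7, -0.1]
opening: 0.601
finger_force: 0.0
[-0.121 -0.113 93.891  0.658] [-0.166 -0.111 90.855  4.641] 0.24637650547387968 2.2728301428052635
handle c [ 0.47619135 -0.35397832] yaw -0.10747586071826672 len 0.18367575819084406 wid 0.12396393986630333
((394.56488037109375, 206.11488342285156), (38.99559783935547, 17.69158935546875), 81.11934661865234) 367 [[0.5356, -0.3146], [0.5467, -0.3792], [0.4056, -0.4002], [0.395, -0.3362]]
(array([394.90673397, 230.29415601]), array([399.36084156, 178.98952468]), array([397.28648069, 202.88304721])) (array([340.87599367, 245.58781447]), array([281.59884033, 260.24336055]), array([308.85270426, 253.50517837]))
t 12.33 tcp [0.5509 0.0379 0.2406] turn [ -3.29 -25.54   7.6 ] 26.9 shift [-32.3 397.6  60.6] 403.5 F [ 1.2 -0.1  0.6] open 0.601
```

```bash

python3 - <<'E'
from h import *
T=cam("top")
for z,lo,hi in((.113,(5,170,150),(20,255,255)),(.113,(8,185,140),(20,255,255))):
    m=mask(T,lo,hi,(384,185,410,225));n,l,st,_=cv2.connectedComponentsWithStats(m);k=1+np.argmax(st[1:,4]);p=np.argwhere(l==k)[:,::-1]
    w=np.array([onz(T,q,z)[:2] for q in p]);c=w.mean(0);v=np.linalg.svd(w-c)[2][0];v*=np.sign(v[0]);n_=np.array([-v[1],v[0]])
    print(len(p),c.round(4),np.arctan2(v[1],v[0]).round(3),np.ptp((w-c)@v),np.ptp((w-c)@n_))
yaw=.165;R=np.array([[np.cos(yaw),np.sin(yaw),0],[np.sin(yaw),-np.cos(yaw),0],[0,0,-1.]]).T
rel([.469,-.358,.18],R)
E
```

```text
140 [ 0.4706 -0.3591] 0.199 0.10589671282137683 0.020616208613633027
131 [ 0.4696 -0.3585] 0.192 0.10245962109256643 0.018016005265217724
t 12.38 tcp [0.5502 0.038  0.2377] turn [  0.15 -25.5   -7.77] 26.7 shift [-145.1  377.3   57.7] 408.3 F [-0.3  0.2 -0.3] open 0.601
```

```bash

python3 -m creep '[{"x":0,"y":0,"z":0,"rx":0,"ry":-5.1,"rz":-1.7,"grip":0.6},{"x":0,"y":0,"z":0,"rx":0,"ry":-5.1,"rz":-1.7,"grip":0.6},{"x":0,"y":0,"z":0,"rx":0,"ry":-5.1,"rz":-1.7,"grip":0.6},{"x":0,"y":0,"z":0,"rx":0,"ry":-5.1,"rz":-1.7,"grip":0.6},{"x":0,"y":0,"z":0,"rx":0,"ry":-5.1,"rz":-1.7,"grip":0.6},{"x":-10,"y":25,"z":2,"rx":0,"ry":0,"rz":0,"grip":0.6},{"x":-10,"y":25,"z":2,"rx":0,"ry":0,"rz":0,"grip":0.6},{"x":-10,"y":25,"z":2,"rx":0,"ry":0,"rz":0,"grip":0.6},{"x":-10,"y":25,"z":2,"rx":0,"ry":0,"rz":0,"grip":0.6},{"x":-10,"y":25,"z":2,"rx":0,"ry":0,"rz":0,"grip":0.6}]'
python3 -m creep '[{"x":-10,"y":25,"z":2,"rx":0,"ry":0,"rz":0,"grip":0.6},{"x":-10,"y":25,"z":2,"rx":0,"ry":0,"rz":0,"grip":0.6},{"x":-10,"y":25,"z":2,"rx":0,"ry":0,"rz":0,"grip":0.6},{"x":-10,"y":25,"z":2,"rx":0,"ry":0,"rz":0,"grip":0.6},{"x":-10,"y":25,"z":2,"rx":0,"ry":0,"rz":0,"grip":0.6},{"x":-10,"y":25,"z":2,"rx":0,"ry":0,"rz":0,"grip":0.6},{"x":-10,"y":25,"z":2,"rx":0,"ry":0,"rz":0,"grip":0.6},{"x":-10,"y":25,"z":2,"rx":0,"ry":0,"rz":0,"grip":0.6},{"x":-5,"y":20,"z":2,"rx":0,"ry":0,"rz":0,"grip":0.6},{"x":0,"y":10,"z":0,"rx":0,"ry":0,"rz":0,"grip":0.6}]'
python3 - <<'E'
from h import *
yaw=.18;R=np.array([[np.cos(yaw),np.sin(yaw),0],[np.sin(yaw),-np.cos(yaw),0],[0,0,-1.]]).T
rel([.470,-.3585,.080],R); S=cam("side");s=ctrl.get_state()
Rr=Ro.from_quat(s["tcp_rot"]).as_matrix();print(proj(S,np.array([s["eef_pos"]+Rr[:,1]*k for k in(-.0255,0,.0255)])).round())
cv2.imwrite("pics/c5.png",cv2.resize(S["color"][180:300,250:370],(600,600),interpolation=2))
E
```

```text
time: 13.22
eef_pos: [0.5212, -0.0946, 0.2228]
tcp_rot: [0.996, 0.089, -0.004, 0.001]
contact_force: [1.1, -0.7, 1.2]
opening: 0.602
finger_force: 0.0
time: 14.05
eef_pos: [0.4775, -0.3371, 0.2058]
tcp_rot: [0.996, 0.087, -0.004, 0.001]
contact_force: [0.0, 0.6, -0.3]
opening: 0.602
finger_force: 0.0
t 14.05 tcp [ 0.4775 -0.3371  0.2058] turn [ 0.06  0.51 -0.31] 0.6 shift [-11.2  19.7 125.8] 127.8 F [ 0.   0.6 -0.3] open 0.602
[[312. 223.]
 [314. 228.]
 [317. 233.]]
```

View pics/c5.png

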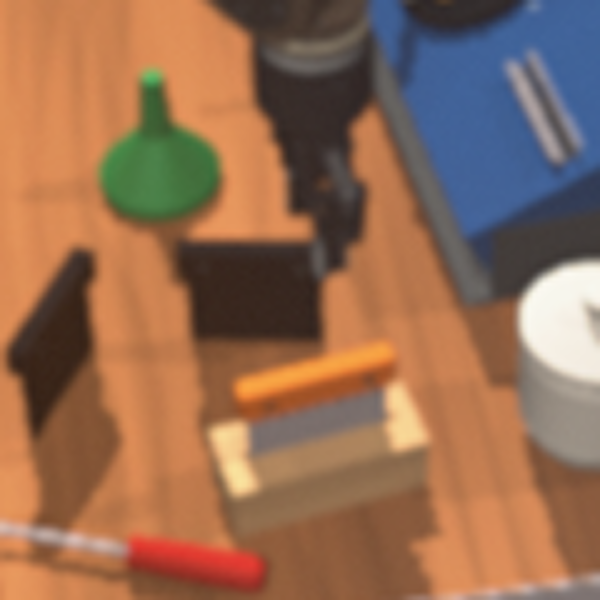

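The side crop shows the gripper above and behind the orange handle (side ≈(313,255)). The black look-alike stands about 120 mm away at (300,238), clear of the path. I go over the handle and down.

```bash

python3 -m creep '[{"x":-4,"y":7,"z":0,"rx":0,"ry":0.5,"rz":-0.3,"grip":0.6},{"x":-4,"y":7,"z":0,"rx":0,"ry":0,"rz":0,"grip":0.6},{"x":-3,"y":5.7,"z":0,"rx":0,"ry":0,"rz":0,"grip":0.6},{"x":0,"y":0,"z":20,"rx":0,"ry":0,"rz":0,"grip":0.6},{"x":0,"y":0,"z":20,"rx":0,"ry":0,"rz":0,"grip":0.6},{"x":0,"y":0,"z":20,"rx":0,"ry":0,"rz":0,"grip":0.6},{"x":0,"y":0,"z":20,"rx":0,"ry":0,"rz":0,"grip":0.6},{"x":0,"y":0,"z":10,"rx":0,"ry":0,"rz":0,"grip":0.6},{"x":0,"y":0,"z":0,"rx":0,"ry":0,"rz":0,"grip":0.6},{"x":0,"y":0,"z":0,"rx":0,"ry":0,"rz":0,"grip":0.6}]'
python3 - <<'E'
from h import *
yaw=.18;R=np.array([[np.cos(yaw),np.sin(yaw),0],[np.sin(yaw),-np.cos(yaw),0],[0,0,-1.]]).T
rel([.470,-.3585,.080],R)
E
```

```text
time: 14.93
eef_pos: [0.4716, -0.3566, 0.1183]
tcp_rot: [0.996, 0.091, 0.001, 0.001]
contact_force: [0.4, -0.0, 0.9]
opening: 0.603
finger_force: 0.0
t 14.93 tcp [ 0.4716 -0.3566  0.1183] turn [ 0.16 -0.1   0.16] 0.2 shift [-1.9  1.5 38.3] 38.4 F [ 0.4 -0.   0.9] open 0.603
```

```bash

python3 -m creep '[{"x":-2,"y":1.5,"z":10,"rx":0,"ry":0,"rz":0,"grip":0.6},{"x":0,"y":0,"z":14,"rx":0,"ry":0,"rz":0,"grip":0.6},{"x":0,"y":0,"z":14,"rx":0,"ry":0,"rz":0,"grip":0.6},{"x":0,"y":0,"z":0,"rx":0,"ry":0,"rz":0,"grip":0.4},{"x":0,"y":0,"z":0,"rx":0,"ry":0,"rz":0,"grip":0.25},{"x":0,"y":0,"z":0,"rx":0,"ry":0,"rz":0,"grip":0.1},{"x":0,"y":0,"z":0,"rx":0,"ry":0,"rz":0,"grip":0.1},{"x":0,"y":0,"z":0,"rx":0,"ry":0,"rz":0,"grip":0.1},{"x":0,"y":0,"z":0,"rx":0,"ry":0,"rz":0,"grip":0.1},{"x":0,"y":0,"z":0,"rx":0,"ry":0,"rz":0,"grip":0.1}]' 60
python3 - <<'E'
from h import *
print(ctrl.get_state()["wrist_torque"])
E
```

```text
time: 15.77
eef_pos: [0.4706, -0.3595, 0.0815]
tcp_rot: [0.996, 0.091, 0.002, 0.002]
contact_force: [0.5, -0.3, 2.8]
opening: 0.196
finger_force: 59.4
[ 0.02401869 -0.01492419 -0.01854126]
```

```bash

python3 -m creep '[{"x":0,"y":0,"z":-4,"rx":0,"ry":0,"rz":0,"grip":0.1},{"x":0,"y":0,"z":-6,"rx":0,"ry":0,"rz":0,"grip":0.1},{"x":0,"y":0,"z":-10,"rx":0,"ry":0,"rz":0,"grip":0.1},{"x":0,"y":0,"z":-10,"rx":0,"ry":0,"rz":0,"grip":0.1},{"x":0,"y":0,"z":-15,"rx":0,"ry":0,"rz":0,"grip":0.1},{"x":0,"y":0,"z":-25,"rx":0,"ry":0,"rz":0,"grip":0.1},{"x":0,"y":0,"z":-35,"rx":0,"ry":0,"rz":0,"grip":0.1},{"x":0,"y":0,"z":-35,"rx":0,"ry":0,"rz":0,"grip":0.1},{"x":0,"y":0,"z":-30,"rx":0,"ry":0,"rz":0,"grip":0.1},{"x":0,"y":0,"z":0,"rx":0,"ry":0,"rz":0,"grip":0.1}]'
cat >> h.py <<'E'
# tool axes for the slot: tool x = panel +y, tool y = panel +x, tool z = -panel z
RS=A@np.array([[0,1,0],[1,0,0],[0,0,-1.]]).T
E
python3 - <<'E'
from h import *
s=ctrl.get_state();print("moment",s["wrist_torque"].round(2))
# edge at 30 mm above face -> grip point 114, TCP 95 above face
rel(pan([0,-.1,.115]),RS);print(pan([0,-.1,.115]))
S=cam("side");T=cam("top");cv2.imwrite("pics/c6.png",np.hstack([cv2.resize(S["color"][150:270,260:380],(450,450),interpolation=2),cv2.resize(T["color"][150:230,360:420],(338,450),interpolation=2)]))
E
```

```text
time: 16.6
eef_pos: [0.4721, -0.3607, 0.2604]
tcp_rot: [0.996, 0.091, 0.006, 0.007]
contact_force: [1.8, -0.2, -0.1]
opening: 0.201
finger_force: 59.2
moment [-0.09 -0.02 -0.  ]
t 16.6 tcp [ 0.4721 -0.3607  0.2604] turn [-19.01  18.74 -83.64] 87.8 shift [202.8 146.6 113.8] 274.9 F [ 1.8 -0.2 -0.1] open 0.201
[ 0.63214157 -0.1409217   0.2192254 ]
```

View pics/c6.png

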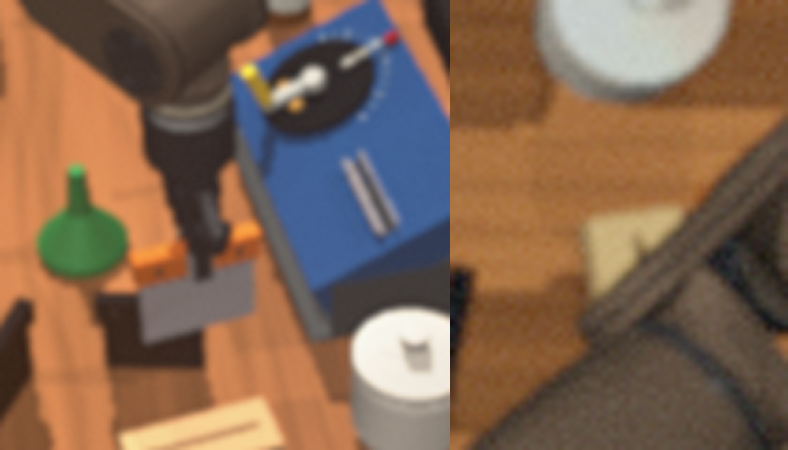

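Held level and centred: side view handle ≈(312,217), and the blade is clear of the block. I turn it to the slot's axes and go over the slot.

```bash

python3 -m creep '[{"x":0,"y":0,"z":0,"rx":-1.45,"ry":1.45,"rz":-6.4,"grip":0.1},{"x":0,"y":0,"z":0,"rx":-1.45,"ry":1.45,"rz":-6.4,"grip":0.1},{"x":0,"y":0,"z":0,"rx":-1.45,"ry":1.45,"rz":-6.4,"grip":0.1},{"x":0,"y":0,"z":0,"rx":-1.45,"ry":1.45,"rz":-6.4,"grip":0.1},{"x":0,"y":0,"z":0,"rx":-1.45,"ry":1.45,"rz":-6.4,"grip":0.1},{"x":0,"y":0,"z":0,"rx":-1.45,"ry":1.45,"rz":-6.4,"grip":0.1},{"x":0,"y":0,"z":0,"rx":-1.45,"ry":1.45,"rz":-6.4,"grip":0.1},{"x":0,"y":0,"z":0,"rx":-1.45,"ry":1.45,"rz":-6.4,"grip":0.1},{"x":0,"y":0,"z":0,"rx":-1.45,"ry":1.45,"rz":-6.4,"grip":0.1},{"x":0,"y":0,"z":0,"rx":-1.45,"ry":1.45,"rz":-6.4,"grip":0.1}]'
python3 -m creep '[{"x":0,"y":0,"z":0,"rx":-1.45,"ry":1.45,"rz":-6.4,"grip":0.1},{"x":0,"y":0,"z":0,"rx":-1.45,"ry":1.45,"rz":-6.4,"grip":0.1},{"x":0,"y":0,"z":0,"rx":-1.45,"ry":1.45,"rz":-6.4,"grip":0.1},{"x":20,"y":14,"z":0,"rx":0,"ry":0,"rz":0,"grip":0.1},{"x":20,"y":14,"z":0,"rx":0,"ry":0,"rz":0,"grip":0.1},{"x":20,"y":14,"z":0,"rx":0,"ry":0,"rz":0,"grip":0.1},{"x":20,"y":14,"z":0,"rx":0,"ry":0,"rz":0,"grip":0.1},{"x":20,"y":14,"z":0,"rx":0,"ry":0,"rz":0,"grip":0.1},{"x":20,"y":14,"z":0,"rx":0,"ry":0,"rz":0,"grip":0.1},{"x":20,"y":14,"z":0,"rx":0,"ry":0,"rz":0,"grip":0.1}]'
python3 - <<'E'
from h import *
rel(pan([0,-.1,.115]),RS)
E
```

```text
time: 17.53
eef_pos: [0.4685, -0.3568, 0.2472]
tcp_rot: [0.78, 0.603, 0.13, 0.108]
contact_force: [0.3, -0.1, -1.6]
opening: 0.204
finger_force: 59.2
time: 18.37
eef_pos: [0.5448, -0.2095, 0.2902]
tcp_rot: [0.66, 0.721, 0.161, 0.134]
contact_force: [1.0, -0.7, -2.4]
opening: 0.201
finger_force: 59.1
t 18.37 tcp [ 0.5448 -0.2095  0.2902] turn [-0.81 -0.88 -0.86] 1.5 shift [ 59.5  55.  103.9] 131.8 F [ 1.  -0.7 -2.4] open 0.201
```

```bash

python3 -m creep '[{"x":15,"y":14,"z":0,"rx":-0.8,"ry":-0.9,"rz":-0.9,"grip":0.1},{"x":15,"y":14,"z":0,"rx":0,"ry":0,"rz":0,"grip":0.1},{"x":15,"y":14,"z":0,"rx":0,"ry":0,"rz":0,"grip":0.1},{"x":15,"y":13,"z":10,"rx":0,"ry":0,"rz":0,"grip":0.1},{"x":0,"y":0,"z":20,"rx":0,"ry":0,"rz":0,"grip":0.1},{"x":0,"y":0,"z":20,"rx":0,"ry":0,"rz":0,"grip":0.1},{"x":0,"y":0,"z":20,"rx":0,"ry":0,"rz":0,"grip":0.1},{"x":0,"y":0,"z":20,"rx":0,"ry":0,"rz":0,"grip":0.1},{"x":0,"y":0,"z":0,"rx":0,"ry":0,"rz":0,"grip":0.1},{"x":0,"y":0,"z":0,"rx":0,"ry":0,"rz":0,"grip":0.1}]'
python3 - <<'E'
from h import *
rel(pan([0,-.1,.085]),RS)
S=cam("side");T=cam("top");cv2.imwrite("pics/c7.png",np.hstack([cv2.resize(S["color"][135:235,310:410],(400,400),interpolation=2),cv2.resize(T["color"][100:180,290:370],(400,400),interpolation=2)]))
s=ctrl.get_state();R=Ro.from_quat(s["tcp_rot"]).as_matrix()
E=[s["eef_pos"]+R@np.array([k,0,.065]) for k in(-.05,.05)];print("edge ends side/top crop",((proj(S,E)-[310,135])*4).round(),((proj(T,E)-[290,100])*5).round())
for z in(0,.01):print("slot ends",((proj(S,[pan([0,-.155,z]),pan([0,-.045,z])])-[310,135])*4).round(),((proj(T,[pan([0,-.155,z]),pan([0,-.045,z])])-[290,100])*5).round())
E
```

```text
time: 19.2
eef_pos: [0.6258, -0.1423, 0.2308]
tcp_rot: [0.655, 0.724, 0.159, 0.144]
contact_force: [0.1, -0.0, -1.0]
opening: 0.201
finger_force: 59.0
t 19.2 tcp [ 0.6258 -0.1423  0.2308] turn [-0.15 -0.02  0.06] 0.2 shift [ 0.8  1.  43.2] 43.2 F [ 0.1 -0.  -1. ] open 0.201
edge ends side/top crop [[194. 257.]
 [160. 189.]] [[312. 231.]
 [164. 243.]]
slot ends [[220. 304.]
 [182. 229.]] [[305. 214.]
 [150. 227.]]
slot ends [[216. 297.]
 [178. 223.]] [[306. 217.]
 [150. 230.]]
```

View pics/c7.png

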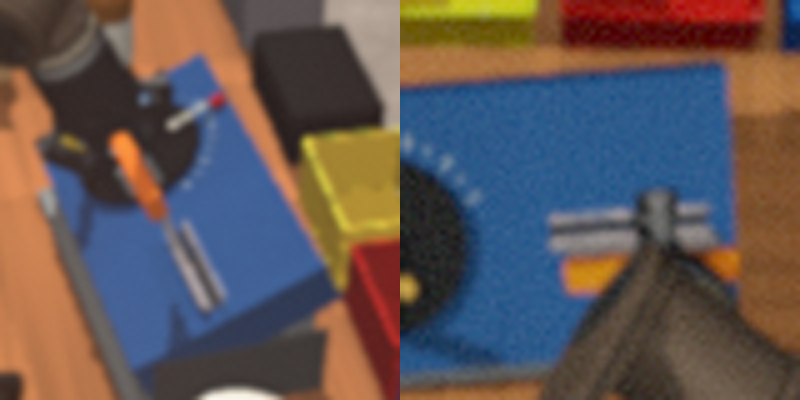

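```bash

python3 - <<'E'
from h import *
for n,b in(("top0",(314,132,358,156)),("side0",(346,180,378,222))):
    d=cam(0,f"pics/{n}.npz");x0,y0,x1,y1=b
    I=d["color"][y0:y1,x0:x1].reshape(-1,3).astype(float)
    Q=np.array([topan(onplane(d,(u,v),P0+A[:,2]*.008,A[:,2]))[:2]*1e3 for v in range(y0,y1) for u in range(x0,x1)])
    w=np.clip(I[:,2]-85,0,None)*(abs(Q[:,0])<22)*(abs(Q[:,1]+100)<70)   # steel lips: red channel high, blue face low
    print(n,"lips centroid",(w[:,None]*Q).sum(0)/w.sum())
    for lo,hi in((-150,-120),(-120,-80),(-80,-50)):
        k=(Q[:,1]>lo)&(Q[:,1]<hi);kw=w*k;print(lo,(kw*Q[:,0]).sum()/kw.sum(),end=" ")
    # dark line (mouth)
    for z in(.0,.008):
        Q=np.array([topan(onplane(d,(u,v),P0+A[:,2]*z,A[:,2]))[:2]*1e3 for v in range(y0,y1) for u in range(x0,x1)])
        w2=np.clip(70-I.max(1),0,None)*(abs(Q[:,0])<12)*(abs(Q[:,1]+100)<50);print("dark z",z,(w2[:,None]*Q).sum(0)/w2.sum())
    r=np.array([q for q,i in zip(Q,w) if i>20]);print("y ext",r[:,1].min(),r[:,1].max())
E
```

```text
top0 lips centroid [ -3.70562306 -99.36648956]
-150 -3.6650250246256557 -120 -3.4867974710674665 -80 -4.250110635075589 dark z 0.0 [nan nan]
dark z 0.008 [nan nan]
y ext -153.91656892143646 -44.1782597582301
side0 lips centroid [  -7.10181316 -100.11182763]
-150 -6.3059410360442465 -120 -7.836037548074261 -80 -6.841653088068281 dark z 0.0 [nan nan]
dark z 0.008 [nan nan]
y ext -157.7361504373643 -40.084660929539574<stdin>:13: RuntimeWarning: invalid value encountered in divide
```

```bash

python3 - <<'E'
from h import *
for n,b in(("top0",(314,130,358,158)),("side0",(340,176,382,226))):
    d=cam(0,f"pics/{n}.npz");x0,y0,x1,y1=b
    I=d["color"][y0:y1,x0:x1].reshape(-1,3).astype(float)
    for z in(.01,0):
        Q=np.array([topan(onplane(d,(u,v),P0+A[:,2]*z,A[:,2]))[:2]*1e3 for v in range(y0,y1) for u in range(x0,x1)])
        k=abs(Q[:,1]+100)<45
        bins=np.arange(-20,21,2);o=[I[k&(abs(Q[:,0]-c)<1.2)].mean(0).round() for c in bins]
        print(n,z,[(int(c),*map(int,v)) for c,v in zip(bins,o)])
E
```

```text
top0 0.01 [(-20, 131, 86, 46), (-18, 126, 88, 63), (-16, 127, 100, 86), (-14, 127, 115, 113), (-12, 135, 129, 132), (-10, 141, 142, 148), (-8, 141, 142, 148), (-6, 137, 138, 144), (-4, 121, 121, 125), (-2, 103, 99, 100), (0, 86, 79, 78), (2, 84, 79, 79), (4, 97, 92, 92), (6, 120, 116, 119), (8, 134, 122, 118), (10, 145, 129, 125), (12, 145, 116, 99), (14, 143, 106, 85), (16, 140, 94, 58), (18, 139, 91, 46), (20, 138, 88, 40)]
top0 0 [(-20, 125, 89, 65), (-18, 127, 101, 87), (-16, 127, 116, 115), (-14, 135, 130, 133), (-12, 141, 142, 148), (-10, 141, 142, 148), (-8, 137, 137, 143), (-6, 121, 120, 124), (-4, 101, 97, 98), (-2, 85, 78, 77), (0, 85, 80, 80), (2, 98, 92, 92), (4, 120, 116, 119), (6, 134, 122, 118), (8, 145, 129, 125), (10, 145, 117, 100), (12, 143, 107, 85), (14, 141, 94, 58), (16, 139, 90, 46), (18, 138, 88, 40), (20, 138, 89, 41)]
side0 0.01 [(-20, 134, 103, 94), (-18, 136, 117, 117), (-16, 146, 138, 145), (-14, 152, 150, 160), (-12, 155, 154, 165), (-10, 148, 147, 157), (-8, 135, 133, 141), (-6, 110, 106, 112), (-4, 96, 92, 96), (-2, 92, 87, 91), (0, 102, 97, 102), (2, 116, 109, 113), (4, 138, 124, 126), (6, 148, 128, 125), (8, 156, 125, 115), (10, 156, 115, 98), (12, 153, 105, 81), (14, 151, 99, 69), (16, 150, 97, 65), (18, 150, 97, 65), (20, 150, 96, 65)]
side0 0 [(-20, 132, 108, 103), (-18, 138, 124, 127), (-16, 146, 140, 147), (-14, 154, 152, 163), (-12, 153, 152, 164), (-10, 141, 141, 150), (-8, 125, 123, 131), (-6, 109, 105, 112), (-4, 91, 88, 93), (-2, 90, 87, 92), (0, 105, 100, 105), (2, 122, 114, 118), (4, 138, 124, 124), (6, 151, 127, 122), (8, 156, 123, 111), (10, 155, 112, 93), (12, 153, 104, 78), (14, 151, 99, 69), (16, 150, 97, 65), (18, 150, 97, 65), (20, 150, 96, 65)]
```

The top crop shows the slot's dark line at ≈(317–353, 146–144), a good match with the prediction. The handle is parallel to it, at ≈(334,154). I lower it slowly, watching the force.

```bash

python3 -m creep '[{"x":2,"y":0,"z":5,"rx":0,"ry":0,"rz":0,"grip":0.1},{"x":0,"y":0,"z":10,"rx":0,"ry":0,"rz":0,"grip":0.1},{"x":0,"y":0,"z":10,"rx":0,"ry":0,"rz":0,"grip":0.1},{"x":0,"y":0,"z":10,"rx":0,"ry":0,"rz":0,"grip":0.1},{"x":0,"y":0,"z":8,"rx":0,"ry":0,"rz":0,"grip":0.1},{"x":0,"y":0,"z":4,"rx":0,"ry":0,"rz":0,"grip":0.1},{"x":0,"y":0,"z":4,"rx":0,"ry":0,"rz":0,"grip":0.1},{"x":0,"y":0,"z":4,"rx":0,"ry":0,"rz":0,"grip":0.1},{"x":0,"y":0,"z":0,"rx":0,"ry":0,"rz":0,"grip":0.1},{"x":0,"y":0,"z":0,"rx":0,"ry":0,"rz":0,"grip":0.1}]'
cat > st.py <<'E'
from h import *
s=ctrl.get_state();print("edge in panel mm",(topan(s["eef_pos"])*1e3-[0,0,65]).round(1),"F panel",(A.T@s["contact_force"]).round(1),"M",(A.T@s["wrist_torque"]).round(2));rel(pan([-.001,-.0985,.023]),RS)
E
python3 st.py
```

```text
time: 20.13
eef_pos: [0.6508, -0.1394, 0.1852]
tcp_rot: [0.654, 0.724, 0.16, 0.148]
contact_force: [-0.8, 0.1, -0.9]
opening: 0.198
finger_force: 59.2
edge in panel mm [   2.6 -100.3   11.2] F panel [-1.1  0.2 -0.5] M [-0.01  0.34 -0.01]
t 20.13 tcp [ 0.6508 -0.1394  0.1852] turn [0.23 0.22 0.12] 0.3 shift [ 1.8 -3.6 53.2] 53.4 F [-0.8  0.1 -0.9] open 0.198
```

```bash

python3 -m creep '[{"x":1,"y":-1.8,"z":0,"rx":0.2,"ry":0.2,"rz":0.1,"grip":0.1},{"x":0.8,"y":-1.8,"z":0,"rx":0,"ry":0,"rz":0,"grip":0.1},{"x":0,"y":0,"z":2,"rx":0,"ry":0,"rz":0,"grip":0.1},{"x":0,"y":0,"z":2,"rx":0,"ry":0,"rz":0,"grip":0.1},{"x":0,"y":0,"z":2,"rx":0,"ry":0,"rz":0,"grip":0.1},{"x":0,"y":0,"z":2,"rx":0,"ry":0,"rz":0,"grip":0.1},{"x":0,"y":0,"z":2,"rx":0,"ry":0,"rz":0,"grip":0.1},{"x":0,"y":0,"z":2,"rx":0,"ry":0,"rz":0,"grip":0.1},{"x":0,"y":0,"z":0,"rx":0,"ry":0,"rz":0,"grip":0.1},{"x":0,"y":0,"z":0,"rx":0,"ry":0,"rz":0,"grip":0.1}]'
python3 st.py
```

```text
time: 20.97
eef_pos: [0.6524, -0.1374, 0.1726]
tcp_rot: [0.655, 0.724, 0.16, 0.146]
contact_force: [-0.0, 0.7, -1.5]
opening: 0.202
finger_force: 59.2
edge in panel mm [ -1.2 -98.5  -1. ] F panel [-0.6  0.7 -1.4] M [-0.01  0.36 -0.01]
t 20.97 tcp [ 0.6524 -0.1374  0.1726] turn [0.02 0.02 0.02] 0.0 shift [-0.   0.2 41. ] 41.0 F [-0.   0.7 -1.5] open 0.202
```

Force-free at the mouth; I continue slowly.

```bash

python3 -m creep '[{"x":0,"y":0,"z":2,"rx":0,"ry":0,"rz":0,"grip":0.1},{"x":0,"y":0,"z":2,"rx":0,"ry":0,"rz":0,"grip":0.1},{"x":0,"y":0,"z":2,"rx":0,"ry":0,"rz":0,"grip":0.1},{"x":0,"y":0,"z":2,"rx":0,"ry":0,"rz":0,"grip":0.1},{"x":0,"y":0,"z":2,"rx":0,"ry":0,"rz":0,"grip":0.1},{"x":0,"y":0,"z":0,"rx":0,"ry":0,"rz":0,"grip":0.1},{"x":0,"y":0,"z":0,"rx":0,"ry":0,"rz":0,"grip":0.1},{"x":0,"y":0,"z":0,"rx":0,"ry":0,"rz":0,"grip":0.1},{"x":0,"y":0,"z":0,"rx":0,"ry":0,"rz":0,"grip":0.1},{"x":0,"y":0,"z":0,"rx":0,"ry":0,"rz":0,"grip":0.1}]'
python3 st.py
```

```text
time: 21.8
eef_pos: [0.6566, -0.137, 0.164]
tcp_rot: [0.655, 0.724, 0.161, 0.146]
contact_force: [0.6, 0.4, -1.5]
opening: 0.201
finger_force: 59.2
edge in panel mm [ -0.9 -98.6 -10.5] F panel [-0.1  0.3 -1.6] M [-0.01  0.33  0.05]
t 21.8 tcp [ 0.6566 -0.137   0.164 ] turn [0.05 0.04 0.02] 0.1 shift [ 0.1 -0.1 31.5] 31.5 F [ 0.6  0.4 -1.5] open 0.201
```

```bash

python3 -m creep '[{"x":0,"y":0,"z":3,"rx":0,"ry":0,"rz":0,"grip":0.1},{"x":0,"y":0,"z":3,"rx":0,"ry":0,"rz":0,"grip":0.1},{"x":0,"y":0,"z":3,"rx":0,"ry":0,"rz":0,"grip":0.1},{"x":0,"y":0,"z":3,"rx":0,"ry":0,"rz":0,"grip":0.1},{"x":0,"y":0,"z":3,"rx":0,"ry":0,"rz":0,"grip":0.1},{"x":0,"y":0,"z":3,"rx":0,"ry":0,"rz":0,"grip":0.1},{"x":0,"y":0,"z":3,"rx":0,"ry":0,"rz":0,"grip":0.1},{"x":0,"y":0,"z":3,"rx":0,"ry":0,"rz":0,"grip":0.1},{"x":0,"y":0,"z":2,"rx":0,"ry":0,"rz":0,"grip":0.1},{"x":0,"y":0,"z":0,"rx":0,"ry":0,"rz":0,"grip":0.1}]'
python3 st.py
```

```text
time: 22.63
eef_pos: [0.6674, -0.1358, 0.1395]
tcp_rot: [0.655, 0.724, 0.16, 0.145]
contact_force: [-0.7, 1.2, -2.4]
opening: 0.205
finger_force: 59.2
edge in panel mm [ -1.4 -98.4 -37.3] F panel [-1.5  1.3 -1.9] M [0.06 0.33 0.  ]
t 22.63 tcp [ 0.6674 -0.1358  0.1395] turn [-0.01 -0.    0.01] 0.0 shift [-0.1  0.4  4.7] 4.7 F [-0.7  1.2 -2.4] open 0.205
```

```bash

python3 -m creep '[{"x":0,"y":0,"z":1,"rx":0,"ry":0,"rz":0,"grip":0.1},{"x":0,"y":0,"z":1,"rx":0,"ry":0,"rz":0,"grip":0.1},{"x":0,"y":0,"z":1,"rx":0,"ry":0,"rz":0,"grip":0.1},{"x":0,"y":0,"z":0.7,"rx":0,"ry":0,"rz":0,"grip":0.1},{"x":0,"y":0,"z":0.7,"rx":0,"ry":0,"rz":0,"grip":0.1},{"x":0,"y":0,"z":0.5,"rx":0,"ry":0,"rz":0,"grip":0.1},{"x":0,"y":0,"z":0,"rx":0,"ry":0,"rz":0,"grip":0.1},{"x":0,"y":0,"z":0,"rx":0,"ry":0,"rz":0,"grip":0.1},{"x":0,"y":0,"z":0,"rx":0,"ry":0,"rz":0,"grip":0.1},{"x":0,"y":0,"z":0,"rx":0,"ry":0,"rz":0,"grip":0.1}]'
python3 st.py
```

```text
time: 23.47
eef_pos: [0.6694, -0.136, 0.1373]
tcp_rot: [0.655, 0.724, 0.16, 0.146]
contact_force: [-7.0, -0.4, 6.1]
opening: 0.206
finger_force: 60.8
edge in panel mm [ -0.6 -98.7 -40.1] F panel [-3.8  0.3  8.5] M [ 0.18  1.13 -0.02]
t 23.47 tcp [ 0.6694 -0.136   0.1373] turn [0.01 0.01 0.07] 0.1 shift [ 0.2 -0.4  1.9] 2.0 F [-7.  -0.4  6.1] open 0.206
```

```bash

python3 -m creep '[{"x":0,"y":0,"z":0.5,"rx":0,"ry":0,"rz":0,"grip":0.1},{"x":0,"y":0,"z":0.5,"rx":0,"ry":0,"rz":0,"grip":0.1},{"x":0,"y":0,"z":0.5,"rx":0,"ry":0,"rz":0,"grip":0.1},{"x":0,"y":0,"z":0.5,"rx":0,"ry":0,"rz":0,"grip":0.1},{"x":0,"y":0,"z":0,"rx":0,"ry":0,"rz":0,"grip":0.1},{"x":0,"y":0,"z":0,"rx":0,"ry":0,"rz":0,"grip":0.1},{"x":0,"y":0,"z":0,"rx":0,"ry":0,"rz":0,"grip":0.1},{"x":0,"y":0,"z":0,"rx":0,"ry":0,"rz":0,"grip":0.1},{"x":0,"y":0,"z":0,"rx":0,"ry":0,"rz":0,"grip":0.1},{"x":0,"y":0,"z":0,"rx":0,"ry":0,"rz":0,"grip":0.1}]'
python3 st.py
```

```text
time: 24.3
eef_pos: [0.6698, -0.1359, 0.1374]
tcp_rot: [0.654, 0.725, 0.16, 0.145]
contact_force: [-17.4, 1.5, 16.2]
opening: 0.201
finger_force: 62.9
edge in panel mm [ -0.2 -98.8 -40.2] F panel [-8.7  3.3 21.9] M [ 0.35  2.18 -0.13]
t 24.3 tcp [ 0.6698 -0.1359  0.1374] turn [-0.05 -0.04  0.14] 0.2 shift [ 0.3 -0.8  1.8] 2.0 F [-17.4   1.5  16.2] open 0.201
```

On the floor (stiff stop, 22 N along the slot). I ease off and release.

```bash

python3 -m creep '[{"x":0,"y":0,"z":-1,"rx":0,"ry":0,"rz":0,"grip":0.1},{"x":0,"y":0,"z":-1,"rx":0,"ry":0,"rz":0,"grip":0.1},{"x":0,"y":0,"z":0,"rx":0,"ry":0,"rz":0,"grip":0.3},{"x":0,"y":0,"z":0,"rx":0,"ry":0,"rz":0,"grip":0.45},{"x":0,"y":0,"z":0,"rx":0,"ry":0,"rz":0,"grip":0.6},{"x":0,"y":0,"z":0,"rx":0,"ry":0,"rz":0,"grip":0.6},{"x":0,"y":0,"z":0,"rx":0,"ry":0,"rz":0,"grip":0.6},{"x":0,"y":0,"z":-10,"rx":0,"ry":0,"rz":0,"grip":0.6},{"x":0,"y":0,"z":-15,"rx":0,"ry":0,"rz":0,"grip":0.6},{"x":0,"y":0,"z":-20,"rx":0,"ry":0,"rz":0,"grip":0.6}]'
python3 -m creep '[{"x":0,"y":0,"z":-30,"rx":0,"ry":0,"rz":0,"grip":0.6},{"x":0,"y":0,"z":-30,"rx":0,"ry":0,"rz":0,"grip":0.6},{"x":0,"y":0,"z":-30,"rx":0,"ry":0,"rz":0,"grip":0.6},{"x":0,"y":-20,"z":-20,"rx":0,"ry":0,"rz":0,"grip":0.6},{"x":0,"y":-20,"z":-20,"rx":0,"ry":0,"rz":0,"grip":0.6},{"x":0,"y":-20,"z":0,"rx":0,"ry":0,"rz":0,"grip":0.6},{"x":0,"y":-20,"z":0,"rx":0,"ry":0,"rz":0,"grip":0.6},{"x":0,"y":-20,"z":0,"rx":0,"ry":0,"rz":0,"grip":0.6},{"x":0,"y":0,"z":0,"rx":0,"ry":0,"rz":0,"grip":0.6},{"x":0,"y":0,"z":0,"rx":0,"ry":0,"rz":0,"grip":0.6}]'
python3 - <<'E'
from h import *
T=cam("top");S=cam("side");print(np.round(dial(T,BT),3),np.round(dial(S,BS),3),tabgap(T,BT),tabgap(S,BS))
for d,b in((T,(310,125,362,165)),(S,(335,170,385,225))):
    c,_,n=blob(mask(d,(5,150,120),(20,255,255),b));q=topan(onplane(d,c,P0+A[:,2]*.054,A[:,2]))*1e3;print("handle",c.round(1),n,q.round(1),"expect",proj(d,pan([0,-.1,.05])).round(1))
print(ctrl.get_state()["contact_force"])
cv2.imwrite("pics/c8.png",np.hstack([cv2.resize(S["color"][135:235,310:410],(400,400),interpolation=2),cv2.resize(T["color"][100:180,250:370],(400,267),interpolation=2) if 0 else cv2.resize(T["color"][95:195,260:360],(400,400),interpolation=2)]))
E
```

```text
time: 25.13
eef_pos: [0.6497, -0.1372, 0.1757]
tcp_rot: [0.655, 0.724, 0.16, 0.144]
contact_force: [0.5, -1.5, -0.5]
opening: 0.601
finger_force: 0.0
time: 25.97
eef_pos: [0.5054, -0.1521, 0.2524]
tcp_rot: [0.656, 0.723, 0.161, 0.146]
contact_force: [0.1, 0.1, 0.3]
opening: 0.604
finger_force: 0.0
[-0.121 -0.113 93.794  0.728] [-0.166 -0.112 90.842  4.572] 0.22540049077027954 2.172405733653268
handle [345.5 146.8] 313 [  -0.7 -129.9   54. ] expect [[336.6 147. ]]
handle [360.9 189.7] 155 [  24.7 -102.7   54. ] expect [[355.1 193.2]]
[ 0.30236163  0.25751968 -0.62433353]
```

View pics/c8.png

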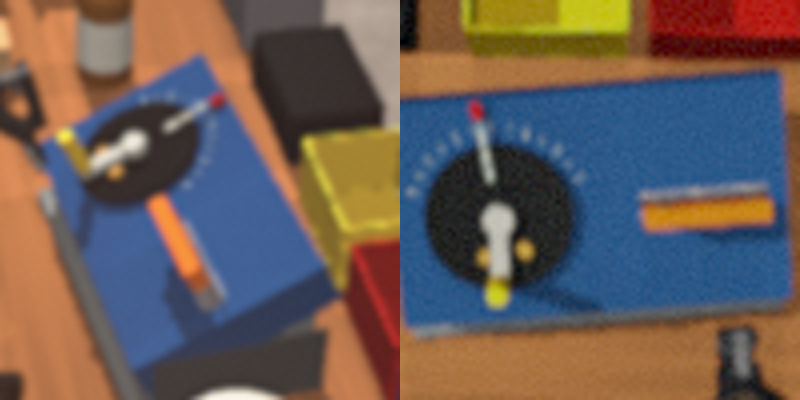

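The picture shows the handle seated along the slot (top ≈(337,148), side ≈(355,195), both as expected). The pointer points at the tab, the crank arm rests on its left (clockwise) dog, and the gripper is clear.

```bash
python3 -c "
from plant import sign_off
print(sign_off())"
```

```text
the job is handed in; nothing more can be done
None
```

The job is handed in: I backed the dial off about 36 mm, then brought it up clockwise to stand about 1 mm short of the red tab (0.2 to 2 mm by camera; one cruder side-view reading said 4.6 mm) with the slack taken up, and the orange scraper is fully down in the slanted slot and released.

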